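# Load a sample tube into the clips of a tube mixer

## Robot

A 6-joint arm with a two-finger parallel gripper is mounted at the origin on a cart in front of the work surface, level with it; the furniture and walls round the work are solid. World frame = base frame: x ahead of the robot, y to its left, z up, the work surface at z = 0. Lengths are in m, angles in rad, forces in N, time in s.
With the tool pointing down it reaches from about 0.325 to 0.875 m from the base axis. Payload 4.4 kg.
Tool frame: the origin (TCP) lies on the centre line of the jaws, within the pads' length; the fingertips stand 22 mm ahead of it and the grasp point (between the pads) lies 3 mm ahead of it; z points along the fingers, y is the direction in which the jaws open and shut (so a half turn about z gives the same grasp; the last joint's range is limited). The gripper opens to 85 mm and grips with 20 to 120 N. Pads are 22 mm wide; open, the fingers measure 114 mm over their backs; the gripper's body (76 mm by 85 mm) begins 54 mm behind the grasp point. The pads swing forward as they close: fully open they stand 13 mm farther back than shut.
Start: joints at [1.175, 0.207, 1.542, -0, 1.393, -0.15], TCP at [0.14, 0.558, 0.253] pointing down, gripper open.
Joint ranges: [-2.73, 2.73], [-0.86, 2.22], [0.23, 2.46], [-1.11, 4.25], [0.08, 2.63], [-2.82, 2.82]. Speed limits (rad/s): [2.79, 2.79, 3.14, 3.14, 3.14, 3.14].

## Interface

Orientations are given as a 3x3 rotation matrix whose columns are the frame's x, y, z axes.
In Python, from workcell import ctrl gives the robot as it stands.
- The arm moves only by the tool jog_arm, never from a script. Its argument "deltas" is one flat list of numbers, 7 for each row, row after row: the turn, a rotation vector about the world's x, y, z each as a share of 0.1 rad, from -1 to 1, then the shift along the world's x, y, z each as a share of 20 mm, from -1 to 1, then the opening, from 0 (shut) to 1 (fully open). A call has exactly 5 rows; each row shifts and turns the commanded pose from where the row before left it; what a row does not reach is not made up. A row lasts 1/10 s, in which the tool goes at most 50 mm and 8.59 degrees, less where a joint would pass 70% of its speed; a pose out of reach is approached as far as the arm can. A call with a number of a shift or a turn outside -1 to 1 is refused whole. A call with a gripper value outside its range is refused whole. The fingers move at their own pace and stop on an object; "newtons" is the grip in N (left out, the last holds). Time passes only in rows, so rows that do not move let the fingers close, or fill a call up. It gives the time, the measured TCP pose, the force and the opening at its end, in the units of the state.
- ctrl.get_state(): the state, without advancing time (a new reading comes with each control period).
- ctrl.camera(name): name is "side" or "top"; returns a dict with "img" (480x640x3 uint8, red, green, blue), "z_map" (480x640 float32, m along the optical axis (not along the pixel's ray), 0 where there is no reading), "vfov" (degrees; the focal length in pixels is half the picture's height over the tangent of half this angle, whatever the lens; pixels are square), "cx", "cy" (the principal point, pixels), "k1" (the pictures are not rectified: a ray, as slopes to the right and down, at radius r is drawn at 1 + k1 r^2 times it, then the intrinsics apply), "position" and "rotation" of the camera in the world. Camera axes: x right, y up, looking along -z (the intrinsics and any distortion apply to the point x, -y, -z); pixel columns grow to the right and rows downward; lengths in m; the calibration is good to about 2 mm. A picture is of the moment at which its call begins.
- ctrl.close_job(): hands the job in, once; it reports no verdict.
The state is a dict: "t": time; "joint_pos": joint angles; "qd": joint speeds; "joint_torque": joint torques, N m; "ee_pos": TCP position; "ee_rot": TCP orientation; "force": force on the tool from outside, world axes, zero at the start; "moment": the same for the moment, N m; "width": opening from 0.0 (shut) to 1.0 (fully open).
Only numpy, scipy, OpenCV 4.12 (cv2) and the standard library are available. Lean on these libraries where they do the work, as an engineer would, in place of code of your own. Each camera call takes 0.05 s, during which the arm holds its last target.

## Task

Take the long red-capped tube from the blue rest and snap it level into both spring clips of the tube mixer, cap away from the orange bumper and its round bottom still clear of it. Then, with the tube in the clips, slide it gently along until its bottom presses the sprung orange bumper in a little, without bottoming the bumper or forcing the tube, and let go so that it stays there. Leave the green-capped tube and everything else alone.

Things in the scene. Friction and masses are not known exactly. Their poses are not given: they have to be found in the camera images.
- red_tube_mid (a point): Centre of the rigid red-capped tube to be loaded, half-way along its axis. 180 mm long, body 18 mm in diameter, 45 g; it lies along its own y axis: round bottom at y = +90 mm, ribbed red cap (22 mm in diameter) from y = -64 to -90 mm. It starts in one of the two slots of the rest, its axis 43 mm above the worktop; grip it across its axis, between the rest's bars.
- green_tube_mid (a point): Centre of the green-capped tube, same shape and axes, lying in the other slot of the rest, 90 mm away; leave it there.
- red_tube: The red-capped tube itself; origin and axes as red_tube_mid. Pressed in off the middle between the clips, it enters one clip before the other and tilts in the grip; gripped about 23 mm from its centre towards its bottom, and that place brought midway between the clips, it loads both alike. It can be gripped afresh once it is in the clips.
- rest: Fixed plastic tube rest, 160 x 132 mm; origin at the centre of its underside. Two blue notched bars (8 mm thick, tops 46 mm high, at y = -52 and +52 mm) carry two tubes along its y axis, at x = -45 and +45 mm. The space between the bars is free down to the 8 mm thick foot plate.
- mixer: Fixed tube mixer: white box 130 x 270 mm, level aluminium deck 62 mm above the worktop; origin at the centre of its underside, below clip_axis, same axes. The stand of its orange end bumper is clamped at a place that differs every time and is not measured: the free face of the bumper lies anywhere from y = +80 to +98 mm, to be found by feel or sight.
- clip_axis (a point): Point on the axis of a seated tube, half-way between the two clips, 98 mm above the worktop, 36 mm above the deck; y along the tube, +y towards the bumper, z up. With the tube's centre at y = -30 to -16 mm here it can be pressed in clear of the bumper and with its cap clear of the clips; fully in, its axis is at x = z = 0. In the clips it slides along y against friction of roughly 4 to 8 N.
- bumper (a joint): Travel of the sprung orange bumper (16 mm rubber disc on the clip axis at the mixer's +y end, facing the tube's bottom), in m: 0 = free, grows as it is pressed towards +y, hard stop at 0.006; about 1.5 N per mm. Pressed in 1 to 3.5 mm is right. The clips' friction then holds the tube against it.
- saline: Small white reagent bottle with blue top, 46 x 46 x 128 mm, standing behind the mixer; origin at the centre of its underside.
- timer: White digital timer, 64 x 70 x 19 mm, lying at the far left; origin at the centre of its underside.
- clip_mouth (a point): Middle of the mouth of the steel C clip nearer the bumper, 19 mm above the clip axis, at y = +45 mm from clip_axis; the other clip is at y = -45 mm. Each is 10 mm wide (80 mm free between them) with two sprung jaws; mouth 27 mm wide at the top, narrowing to 13 mm at 7 mm above the axis. Pressing the tube straight down into both takes about 10 to 25 N in all; it snaps past the lips onto hard seats.
- red_tube_bottom (a point): Outermost point of the red-capped tube's round bottom, on its axis, 90 mm from its centre.

How it is judged:
On the way, in this order (a step that is already met when the one before it is completed fails the run):
1. the red-capped tube is snapped into both clips, round bottom towards the bumper and not yet touching it (z of red_tube_mid in the frame of clip_axis between -0.003 and 0.0025 m and x of red_tube_mid in the frame of clip_axis between -0.0025 and 0.0025 m and angle between the y axis of red_tube and the y axis of clip_axis, either way round below 0.05 rad and value of joint bumper below 0.0003 m and y of red_tube_bottom in the frame of clip_axis above 0.052 m), for 0.1 s.
2. the tube, in the clips, has been slid against the bumper and presses it in (value of joint bumper above 0.0005 m), for 0.2 s.
At the end, for the whole second after the job is handed in: The red-capped tube lies at rest in both clips, round bottom towards the bumper and at least 52 mm from the middle of the clips, its axis within 2.5 mm (3 mm downwards) and 0.05 rad of the clip axis, and its bottom holds the bumper pressed in by 0.5 to 5 mm (z of red_tube_mid in the frame of clip_axis between -0.003 and 0.0025 m and x of red_tube_mid in the frame of clip_axis between -0.0025 and 0.0025 m and angle between the y axis of red_tube and the y axis of clip_axis, either way round below 0.05 rad and value of joint bumper between 0.0005 and 0.005 m and linear speed of red_tube below 0.01 m/s and y of red_tube_bottom in the frame of clip_axis above 0.052 m); the robot touches nothing.
It fails at once if the bumper was driven to its hard stop (more than 5.5 mm) (value of joint bumper above 0.0055 m).
It fails at once if the tube was forced against the mixer with more than 35 N (contact force between red_tube and mixer above 35 N).
It fails at once if the green-capped tube was moved by more than 15 mm (distance of green_tube_mid from where it was at the start of the episode above 0.015 m).
It fails at once if the bottle or the timer was moved by more than 20 mm (distance of any of saline, timer from where it was at the start of the episode above 0.02 m).
It also fails if it takes over 72 s, if anything falls off the work surface, if the arm or the gripper's body presses on something with over 40 N, if the wrist force passes 120 N, or if a joint passes its speed limit or range.

## Working session

There is one attempt and no reset: what is moved stays moved. The work goes in short steps, Python scripts to look and compute and a tool call to move; the robot and the scene stay as the last step left them, time stands still between calls to the robot, and variables do not carry over. Pictures are saved under pics/ and viewed, and the job is handed in when it is done.

Besides the shell and the picture viewer there is one more tool, called after "Request:" as name(argument=value, ...) on one line, values as JSON. jog_arm: Moves the arm, as the interface text tells. Shift numbers are shares of 20 mm and turn numbers shares of 0.1 rad, none past 1 either way. Its arguments: {"type":"object","properties":{"deltas":{"type":"array","items":{"type":"number","minimum":-1,"maximum":1}},"newtons":{"type":"number"}},"required":["deltas"]}

```bash
ls; mkdir -p pics; cat > h.py <<'E'
import numpy as np, cv2
from workcell import ctrl
def cam(n,fn=None):
    c=ctrl.camera(n)
    if fn: cv2.imwrite('pics/'+fn,cv2.cvtColor(c['img'],cv2.COLOR_RGB2BGR))
    return c
def K(c):
    f=240/np.tan(np.radians(c['vfov'])/2); return f
def slopes(c,uv):
    f=K(c); uv=np.atleast_2d(np.asarray(uv,float))
    return cv2.undistortPoints(uv[:,None],np.array([[f,0,c['cx']],[0,f,c['cy']],[0,0,1.]]),np.array([c['k1'],0,0,0.]))[:,0]
def rays(c,uv):
    s=slopes(c,uv); d=np.c_[s[:,0],-s[:,1],-np.ones(len(s))]
    return np.array(c['position']),d@np.array(c['rotation']).T
def plane(c,uv,z):
    o,d=rays(c,uv); return o+d*((z-o[2])/d[:,2])[:,None]
def depthpts(c,uv):
    uv=np.atleast_2d(uv).astype(int); o,d=rays(c,uv); return o+d*c['z_map'][uv[:,1],uv[:,0]][:,None]
def proj(c,P):
    R=np.array(c['rotation']); p=(np.atleast_2d(P)-np.array(c['position']))@R
    s=np.c_[p[:,0]/-p[:,2],-p[:,1]/-p[:,2]]; r2=(s**2).sum(1)[:,None]; s=s*(1+c['k1']*r2)
    return s*K(c)+[c['cx'],c['cy']]
E
python3 - <<'E'
from h import *
for n in('top','side'):
    c=cam(n,n+'0.png'); print(n,c['position'],c['rotation'],c['vfov'],c['cx'],c['cy'],c['k1'])
print(ctrl.get_state())
E
```

```text
pics
top [0.48315129 0.1382061  1.46035547] [[ 0.00653868  0.99756088 -0.06949486]
 [-0.99979434  0.00518753 -0.0196051 ]
 [-0.01919678  0.06960876  0.99738964]] 48.90221675577187 320.2835859461258 239.46446835691498 -0.06645866487113218
side [ 0.2931409  -0.88224128  0.5969924 ] [[ 0.96195679  0.10936544 -0.2503564 ]
 [-0.27314066  0.40435401 -0.87286426]
 [ 0.00577143  0.90804022  0.41884323]] 48.31403291951178 314.80306977310687 233.71460738123642 -0.036842714870316845
{'t': 0.1, 'joint_pos': array([ 1.17449900e+00,  2.07356172e-01,  1.54282508e+00,  1.97592322e-05,
        1.39349772e+00, -1.50515579e-01]), 'qd': array([-0.00144989, -0.00140555, -0.00161492, -0.00029246,  0.00153887,
       -0.00113775]), 'joint_torque': array([ 1.14406200e-05, -3.84094119e+01, -2.92547983e+01, -3.78024733e-04,
        4.91488783e-03,  1.45821531e-05]), 'ee_pos': array([0.1396696 , 0.55711787, 0.25222305]), 'ee_rot': array([[-9.69946421e-01,  2.43317204e-01, -8.23271792e-04],
       [ 2.43318370e-01,  9.69944584e-01, -1.91711341e-03],
       [ 3.32061341e-04, -2.05981444e-03, -9.99997823e-01]]), 'force': array([-1.44344944, -0.02929154, -0.13965134]), 'moment': array([-0.05516094,  0.0030587 , -0.03485124]), 'width': 1.000666172339819}
```

View pics/top0.png

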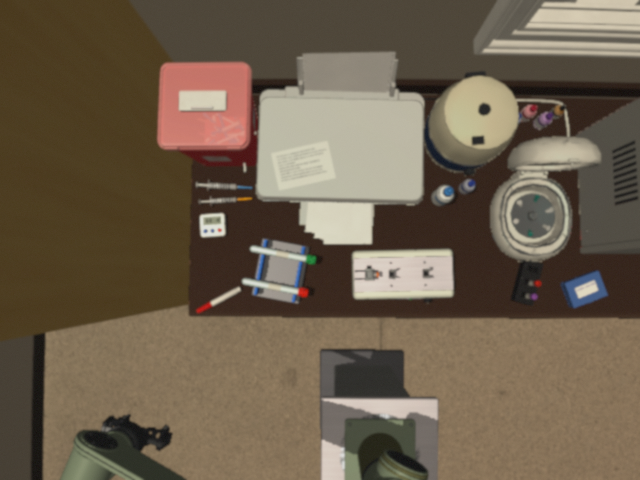

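View pics/side0.png

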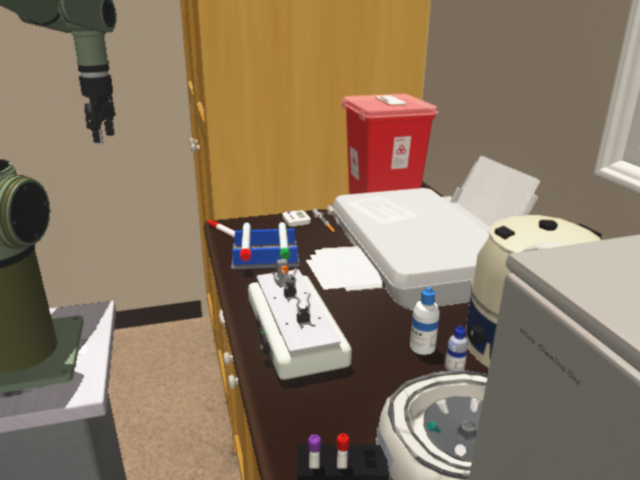

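```bash
python3 - <<'E'
from h import *
c=cam('top'); im=cv2.cvtColor(c['img'],cv2.COLOR_RGB2BGR)
a=cv2.resize(im[230:310,235:325],None,fx=6.5,fy=6.5,interpolation=cv2.INTER_NEAREST)
b=cv2.resize(im[240:305,345:460],None,fx=6.5,fy=6.5,interpolation=cv2.INTER_NEAREST)
cv2.imwrite('pics/a.png',a);cv2.imwrite('pics/b.png',b)
s=cam('side');im=cv2.cvtColor(s['img'],cv2.COLOR_RGB2BGR)
cv2.imwrite('pics/c.png',cv2.resize(im[210:380,200:360],None,fx=3.5,fy=3.5,interpolation=cv2.INTER_NEAREST))
E
```

```text
(no output)
```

View pics/a.png

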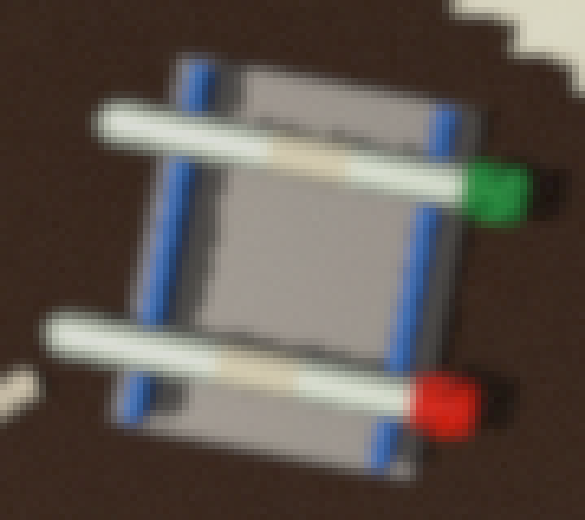

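View pics/b.png

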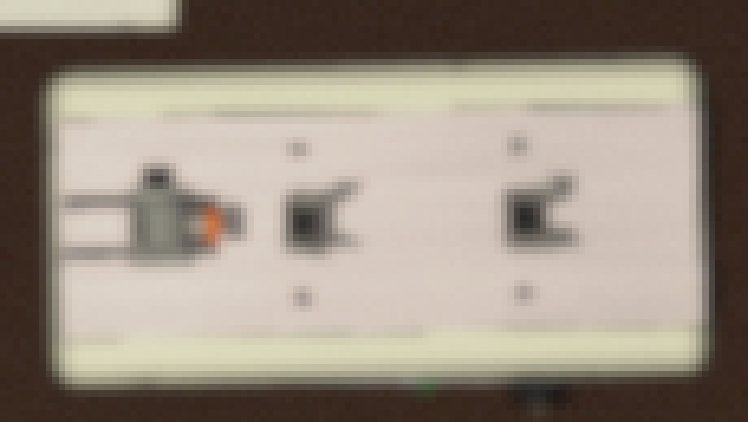

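View pics/c.png

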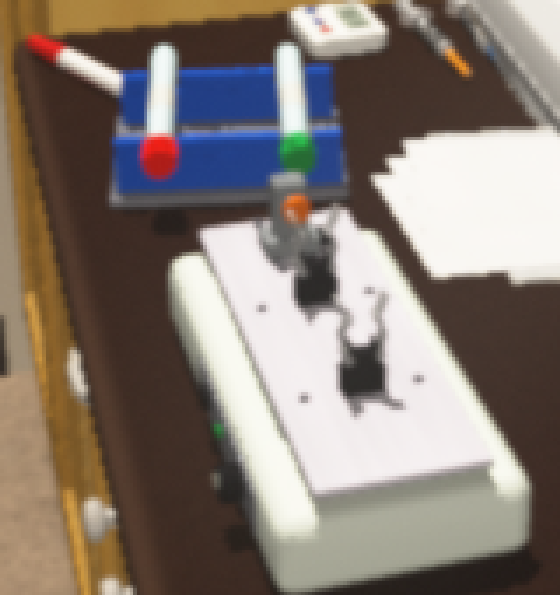

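```bash
cat > m.py <<'E'
from h import *
def dark(c,u,v,r=4,inv=True):
    g=c['img'].astype(float).mean(2); u0,v0=int(round(u)),int(round(v))
    p=g[v0-r:v0+r+1,u0-r:u0+r+1]; b=np.median(p); w=np.clip(b-p-6,0,None)
    yy,xx=np.mgrid[v0-r:v0+r+1,u0-r:u0+r+1]; return [(w*xx).sum()/w.sum(),(w*yy).sum()/w.sum()]
E
python3 - <<'E'
from m import *
c=cam('top'); s=cam('side')
h=[dark(c,345+x/6.5-.5+.0,240+y/6.5-.5,3) for x,y in((298,148),(302,297),(517,146),(523,292))]
P=plane(c,h,.062); print(np.round(h,2)); print(np.round(P,4)); 
m=P.mean(0); ax=(P[0]+P[1]-P[2]-P[3])[:2]; th=np.arctan2(ax[1],ax[0]); print('top mixer c',m,np.degrees(th),np.linalg.norm(ax)/2)
hs=[dark(s,200+x/3.5-.5,210+y/3.5-.5,2) for x,y in((369,291),(262,308),(418,379),(305,398))]
Q=plane(s,hs,.062);print(np.round(hs,2));print(np.round(Q,4));m=Q.mean(0); ax=(Q[0]+Q[1]-Q[2]-Q[3])[:2];print('side',m,np.degrees(np.arctan2(ax[1],ax[0])),np.linalg.norm(ax)/2)
for cc,hh in((c,h),(s,hs)): print('depth z',np.round(depthpts(cc,np.round(hh))[:,2],4))
# tubes
for n,cc in(('top',c),('side',s)):
    hsv=cv2.cvtColor(cc['img'],cv2.COLOR_RGB2HSV)
    for nm,lo,hi in(('red',0,8),('green',50,80),('orange',8,16)):
        k=((hsv[...,0]>=lo)&(hsv[...,0]<=hi)&(hsv[...,1]>140)&(hsv[...,2]>80)).astype(np.uint8)
        nn,l,st,ce=cv2.connectedComponentsWithStats(k)
        print(n,nm,[(st[i].tolist(),ce[i].round(1).tolist()) for i in range(1,nn) if st[i][4]>5])
E
```

```text
[[390.37 262.43]
 [391.09 285.33]
 [424.14 261.94]
 [425.14 284.66]]
[[ 0.5207 -0.0201  0.062 ]
 [ 0.4603 -0.0219  0.062 ]
 [ 0.5224 -0.1095  0.062 ]
 [ 0.4625 -0.1118  0.062 ]]
top mixer c [ 0.49146235 -0.06582945  0.062     ] 91.27122449976035 0.08966374386470889
[[305.1  292.66]
 [274.26 297.52]
 [318.99 317.7 ]
 [286.38 323.25]]
[[ 0.5208 -0.0233  0.062 ]
 [ 0.4598 -0.0251  0.062 ]
 [ 0.5225 -0.1131  0.062 ]
 [ 0.4625 -0.1146  0.062 ]]
side [ 0.4914139  -0.06904952  0.062     ] 91.42098959039822 0.08964254273647834
depth z [0.062  0.0635 0.0615 0.0627]
depth z [0.0637 0.0616 0.0658 0.0631]
top red [([252, 100, 1, 7, 7], [252.0, 103.0]), ([250, 111, 3, 28, 32], [251.1, 125.6]), ([179, 140, 73, 14, 126], [211.4, 150.1]), ([534, 280, 8, 7, 47], [537.6, 283.1]), ([298, 287, 11, 11, 99], [303.2, 292.0]), ([195, 301, 17, 13, 115], [203.2, 307.6])]
top green [([307, 255, 9, 9, 66], [311.0, 259.3])]
top orange [([556, 107, 7, 7, 30], [558.9, 110.4]), ([237, 197, 7, 5, 14], [239.0, 198.4]), ([377, 272, 2, 4, 6], [377.3, 273.5])]
side red [([347, 103, 12, 7, 19], [352.8, 106.1]), ([345, 107, 90, 86, 4977], [385.6, 150.8]), ([418, 111, 13, 2, 14], [424.4, 111.9]), ([207, 220, 12, 8, 61], [212.2, 222.8]), ([242, 249, 8, 11, 72], [245.1, 253.6]), ([336, 432, 14, 19, 216], [342.4, 441.3])]
side green [([280, 248, 10, 11, 82], [284.5, 253.0])]
side orange [([391, 93, 17, 1, 17], [399.0, 93.0]), ([346, 95, 13, 1, 13], [352.0, 95.0]), ([368, 94, 7, 1, 7], [371.0, 94.0]), ([341, 96, 9, 97, 117], [346.4, 145.6]), ([203, 219, 16, 7, 22], [209.7, 220.6]), ([327, 224, 8, 8, 35], [330.6, 227.7]), ([281, 266, 8, 7, 37], [284.7, 268.6])]
```

```bash
cat >> m.py <<'E'
def tube_top(c,roi,z):
    # roi u0,u1,v0,v1 ; bright body columns -> intensity-weighted centre line, ends
    u0,u1,v0,v1=roi; im=c['img'].astype(float); pts=[]
    for u in range(u0,u1):
        col=im[v0:v1,u].min(1)
        k=np.argmax(col); a=max(k-5,0); b=min(k+6,len(col)); w=np.clip(col[a:b]-165,0,None)
        if w.sum()>40: pts.append([u,v0+(w*np.arange(a,b)).sum()/w.sum(),w.sum()])
    return np.array(pts)
E
python3 - <<'E'
from m import *
c=cam('top')
im=c['img']
for v in range(278,300): print(v,im[v,240:312:3].min(1))
E
```

```text
278 [ 33  98 111  91  61  92  63  55  86 144 145 144 144 143 142 141 141 139
 143  68  68  49  31  29]
279 [ 38 143 159 139 105 101  69  64  91 139 142 142 143 143 141 141 140 140
 144  65  70  47  30  31]
280 [ 43 172 193 177 153 135 105  88  88 123 129 132 141 142 141 142 140 140
 140  61  70  41  29  30]
281 [ 44 180 211 202 187 169 151 124 103 104 101 109 128 139 139 141 140 139
 138  59  71  38  29  27]
282 [ 37 168 207 211 208 199 182 163 143 118  97  91 103 126 127 136 140 139
 132  56  70  36  29  30]
283 [ 32 139 182 196 209 212 204 194 177 155 125 105  95 102 100 120 130 137
 128  53  70  32  30  30]
284 [ 34  95 141 164 186 202 210 211 202 184 152 136 121 103  91  95 109 126
 117  53  70  31  28  32]
285 [ 34  55  90 118 147 176 192 205 210 202 167 159 149 132 121 103  95  99
  90  53  67  30  28  30]
286 [ 48  34  46  69 100 148 158 179 196 198 175 171 166 158 158 138 114  99
  82  60  61  25  25  26]
287 [ 78  31  33  38  70 117 108 141 167 179 170 173 172 172 186 172 150 132
 108  87  51  29  23  24]
288 [104  28  33  31  72  97  59 100 140 158 158 164 170 176 203 197 1
[... 465 characters left out ...]
  99  69  87 102 142 145 145 144 142 143 142 141 147 150
 163 138  31  25  20  21]
294 [ 33  31  32  27  88  77 113 126 146 145 145 144 144 142 142 142 140 141
 113 103  27  16  22  24]
295 [ 30  29  29  34  62  82 113 129 143 144 144 144 143 143 143 142 141 143
  73  76  30  15  17  24]
296 [ 31  32  32  30  40  61  84 107 127 137 143 142 143 144 143 141 142 141
  64  69  34  21  17  26]
297 [ 33  31  32  32  31  37  48  71  91 115 129 137 140 144 143 142 142 138
  58  71  35  25  30  32]
298 [ 32  30  32  33  29  32  33  40  53  77  97 117 130 139 141 142 141 134
  57  71  35  30  28  33]
299 [ 30  33  31  31  32  33  33  30  32  44  58  79 101 121 132 139 140 133
  58  70  33  30  33  31]
```

```bash
python3 - <<'E'
from m import *
c=cam('top'); im=c['img'].astype(float)
# bottom part columns on dark bg
L=[]
for u in range(244,251):
    col=im[275:290,u].min(1)-36; col[col<15]=0
    # width by half max
    t=col.max()/2; i=np.where(col>t)[0]; a,b=i[0],i[-1]
    lo=a-1+(t-col[a-1])/(col[a]-col[a-1]); hi=b+(col[b]-t)/(col[b]-col[b+1]); L.append([u,275+(lo+hi)/2,hi-lo])
L=np.array(L);print(L.round(2))
r=np.clip(im[280:302,292:316,0]-im[280:302,292:316,1]-60,0,90)
yy,xx=np.mgrid[280:302,292:316]; cap=[(r*xx).sum()/r.sum(),(r*yy).sum()/r.sum()]; print('cap',cap)
A=plane(c,L[:,:2],.043); C=plane(c,[cap],.043)[0]
B=A.mean(0); d=(B-C)[:2]; d/=np.linalg.norm(d); print('dir bottomward',d,np.degrees(np.arctan2(d[1],d[0])))
# tip
row=[im[int(round(280.8)),u].min() for u in range(238,250)]; print(row)
print('mid from cap',C[:2]+77e-3*d, 'cap',C)
tip=plane(c,[[242.0,280.6]],.043)[0]; print('mid from tip',tip[:2]-90e-3*d)
# blue bars
hsv=cv2.cvtColor(c['img'],cv2.COLOR_RGB2HSV); k=((hsv[...,0]>100)&(hsv[...,0]<125)&(hsv[...,1]>130)).astype(np.uint8)
k[:,:245]=0;k[:,320:]=0;k[:235]=0;k[310:]=0
ys,xs=np.nonzero(k)
lft=xs-(ys-265)*-0.18<285
for s in(lft,~lft):
    p=np.c_[xs[s],ys[s]].astype(np.float32); print(p.mean(0),cv2.fitLine(p,2,0,.01,.01).ravel()); P=plane(c,p,.044); f=cv2.fitLine(P[:,:2].astype(np.float32),2,0,.001,.001).ravel();print(f,np.degrees(np.arctan2(f[1],f[0])), P.min(0),P.max(0))
E
```

```text
[[244.   281.03   5.78]
 [245.   281.16   6.07]
 [246.   281.29   6.15]
 [247.   281.41   6.08]
 [248.   281.57   6.09]
 [249.   281.77   6.19]
 [250.   282.02   6.27]]
cap [np.float64(302.8604768300873), np.float64(292.14691067830756)]
dir bottomward [0.17888191 0.98387055] 79.69535876024459
[np.float64(33.0), np.float64(32.0), np.float64(45.0), np.float64(85.0), np.float64(137.0), np.float64(181.0), np.float64(203.0), np.float64(210.0), np.float64(210.0), np.float64(210.0), np.float64(206.0), np.float64(204.0)]
mid from cap [0.45405129 0.28755489] cap [0.44027738 0.21179685 0.043     ]
mid from tip [0.45377586 0.28744169]
[260.87735 266.34906] [ 1.9177695e-01 -9.8143852e-01  2.6087735e+02  2.6634906e+02]
[ 0.98375964 -0.1794909   0.50858516  0.32536483] -10.340108 [0.43697878 0.30970942 0.044     ] [0.57693971 0.34035912 0.044     ]
[298.52747 273.42856] [ 1.8823785e-01 -9.8212349e-01  2.9852747e+02  2.7342856e+02]
[ 0.9836854  -0.1798973   0.49030042  0.22379048] -10.363777 [0.41650364 0.2096236  0.044     ] [0.56129466 0.23804192 0.044     ]
```

Request:
jog_arm(deltas=[0, 0, -0.94, 0.99, -0.77, 0, 1, 0, 0, -0.94, 0.99, -0.77, 0, 1, 0, 0, -0.94, 0.99, -0.77, 0, 0.6, 0, 0, -0.94, 0.99, -0.77, 0, 0.6, 0, 0, -0.94, 0.99, -0.77, 0, 0.6])

```text
t: 0.9
ee_pos: [0.2396, 0.4801, 0.2534]
ee_rot: [[-0.752, 0.659, 0.0], [0.659, 0.752, 0.0], [0.0, 0.0, -1.0]]
force: [0.1, -0.8, -0.2]
width: 0.6
```

Request:
jog_arm(deltas=[0, 0, -0.94, 0.99, -0.77, 0, 0.6, 0, 0, -0.94, 0.99, -0.77, 0, 0.6, 0, 0, -0.94, 0.99, -0.77, 0, 0.6, 0, 0, -0.94, 0.99, -0.77, 0, 0.6, 0, 0, -0.94, 0.99, -0.77, 0, 0.6])

```text
t: 1.4
ee_pos: [0.3387, 0.403, 0.2534]
ee_rot: [[-0.372, 0.928, 0.0], [0.928, 0.372, 0.0], [0.0, 0.0, -1.0]]
force: [-0.4, -0.8, 1.4]
width: 0.6
```

Request:
jog_arm(deltas=[0, 0, -0.94, 0.99, -0.77, -0.2, 0.6, 0, 0, -0.94, 0.99, -0.77, -0.5, 0.6, 0, 0, -0.94, 0.99, -0.77, -0.8, 0.6, 0, 0, -0.94, 0.99, -0.77, -0.8, 0.6, 0, 0, -0.94, 0.99, -0.77, -0.8, 0.6])

```text
t: 1.9
ee_pos: [0.4378, 0.3261, 0.1909]
ee_rot: [[0.089, 0.996, 0.001], [0.996, -0.089, 0.0], [0.0, 0.001, -1.0]]
force: [0.5, -0.0, 0.2]
width: 0.597
```

Request:
jog_arm(deltas=[0, 0, -0.91, 1, -0.8, -0.5, 0.6, 0, 0, 0, 0, 0, -1, 0.6, 0, 0, 0, 0, 0, -1, 0.6, 0, 0, 0, 0, 0, 0, 0.6, 0, 0, 0, 0, 0, 0, 0.6])

```text
t: 2.4
ee_pos: [0.4567, 0.3107, 0.1412]
ee_rot: [[0.175, 0.985, -0.001], [0.985, -0.175, -0.0], [-0.0, -0.001, -1.0]]
force: [-0.1, 0.2, 0.1]
width: 0.598
```

```bash
python3 - <<'E'
from h import *
c=cam('top');s=cam('side');st=ctrl.get_state();print(st['ee_pos'],st['ee_rot'][:,1])
tip=st['ee_pos']+st['ee_rot'][:,2]*.022
print(proj(c,tip),proj(s,tip))
a=cv2.cvtColor(c['img'],cv2.COLOR_RGB2BGR)[220:320,210:340];b=cv2.cvtColor(s['img'],cv2.COLOR_RGB2BGR)[170:290,200:330]
cv2.imwrite('pics/d.png',cv2.resize(a,None,fx=5,fy=5));cv2.imwrite('pics/e.png',cv2.resize(b,None,fx=5,fy=5)[:600])
E
```

```text
[0.45768906 0.31131179 0.14263756] [ 0.9846198  -0.17469983  0.00195325]
[[262.1510153  285.84371265]] [[243.75157553 205.33270085]]
```

View pics/d.png

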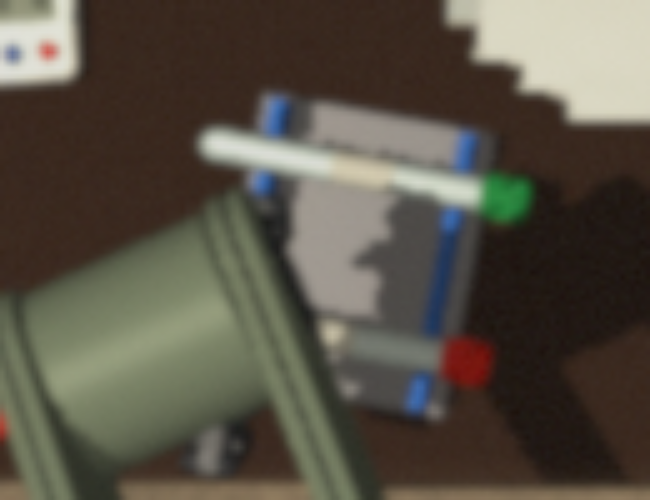

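View pics/e.png

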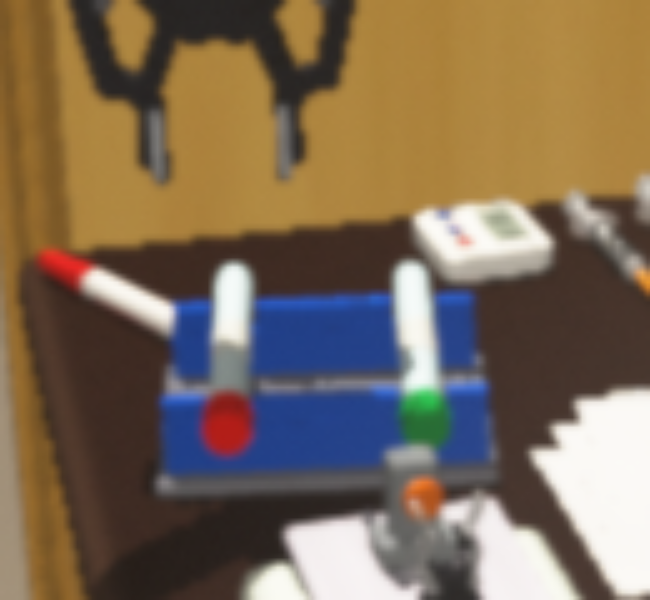

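Request:
jog_arm(deltas=[0, 0, 0, 0, 0, -1, 0.6, 0, 0, 0, 0, 0, -1, 0.6, 0, 0, 0, 0, 0, -1, 0.6, 0, 0, 0, 0, 0, -1, 0.6, 0, 0, 0, 0, 0, -0.7, 0.6])

```text
t: 3.0
ee_pos: [0.4573, 0.3112, 0.0474]
ee_rot: [[0.175, 0.985, 0.001], [0.985, -0.175, 0.0], [0.001, 0.001, -1.0]]
force: [-0.9, 0.1, 0.6]
width: 0.601
```

Request:
jog_arm(deltas=[0, 0, 0, 0, 0, 0, 0.3, 0, 0, 0, 0, 0, 0, 0.3, 0, 0, 0, 0, 0, 0, 0, 0, 0, 0, 0, 0, 0, 0, 0, 0, 0, 0, 0, 0, 0], newtons=70)

```text
t: 3.5
ee_pos: [0.458, 0.3114, 0.0487]
ee_rot: [[0.175, 0.985, 0.003], [0.985, -0.175, 0.001], [0.002, 0.002, -1.0]]
force: [-0.7, 0.1, 4.4]
width: 0.184
```

Request:
jog_arm(deltas=[0, 0, 0, 0, 0, 0, 0, 0, 0, 0, 0, 0, 0, 0, 0, 0, 0, 0, 0, 0, 0, 0, 0, 0, 0, 0, 0, 0, 0, 0, 0, 0, 0, 0, 0])

```text
t: 4.0
ee_pos: [0.4581, 0.3113, 0.0487]
ee_rot: [[0.175, 0.985, 0.002], [0.985, -0.175, 0.001], [0.002, 0.002, -1.0]]
force: [-0.7, 0.0, 6.1]
width: 0.186
```

```bash
python3 - <<'E'
from h import *
P=[]
for i in range(4):
    s=ctrl.camera('side');st=ctrl.get_state();P.append(st['ee_pos'])
print(np.mean(P,0),np.std(P,0),st['force'],st['width'],st['ee_rot'])
E
```

```text
[0.45808913 0.31135468 0.04869538] [1.31860612e-05 7.69581132e-06 6.27340217e-06] [0.36209604 0.46241939 6.94878841] 0.1873482122831482 [[ 0.1751364   0.98454092  0.00253291]
 [ 0.98454258 -0.17514018  0.0013535 ]
 [ 0.00177619  0.00225671 -0.99999588]]
```

Request:
jog_arm(deltas=[0, 0, 0, 0, 0, 0.3, 0, 0, 0, 0, 0, 0, 0.7, 0, 0, 0, 0, 0, 0, 1, 0, 0, 0, 0, 0, 0, 1, 0, 0, 0, 0, 0, 0, 1, 0])

```text
t: 4.7
ee_pos: [0.4567, 0.3105, 0.1286]
ee_rot: [[0.175, 0.985, -0.0], [0.985, -0.175, -0.0], [-0.0, -0.0, -1.0]]
force: [-0.5, 0.0, -0.3]
width: 0.186
```

Request:
jog_arm(deltas=[0, 0, 0, 0, 0, 1, 0, 0, 0, 0, 0, 0, 1, 0, 0, 0, 0, 0, 0, 1, 0, 0, 0, 0, 0, 0, 0.7, 0, 0, 0, 0, 0, 0, 0, 0])

```text
t: 5.2
ee_pos: [0.4584, 0.3114, 0.2043]
ee_rot: [[0.175, 0.985, 0.005], [0.985, -0.175, 0.002], [0.003, 0.005, -1.0]]
force: [0.1, 0.2, -1.4]
width: 0.185
```

```bash
python3 - <<'E'
from h import *
st=ctrl.get_state();print(st['ee_pos'],st['force'],st['moment'],st['width'])
s=cam('side','f.png')
b=cv2.cvtColor(s['img'],cv2.COLOR_RGB2BGR)[130:290,200:330]
cv2.imwrite('pics/f.png',cv2.resize(b,None,fx=3.7,fy=3.7))
E
```

```text
[0.45837843 0.31140659 0.20431284] [ 0.08680317  0.16903436 -1.35310863] [-0.03311323 -0.02943616 -0.01801852] 0.18473678321347542
```

View pics/f.png

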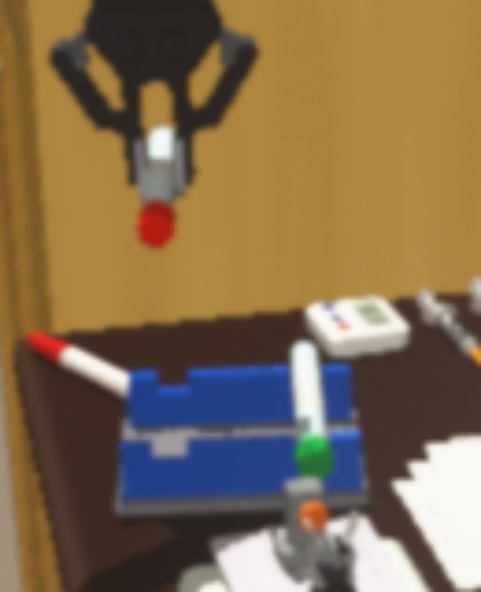

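Request:
jog_arm(deltas=[0, 0, 0.1, 0.08, -0.4, 0, 0, 0, 0, 0.1, 0.08, -0.8, 0, 0, 0, 0, 0.1, 0.08, -1, 0, 0, 0, 0, 0.1, 0.08, -1, 0, 0, 0, 0, 0.1, 0.08, -1, 0, 0])

```text
t: 5.75
ee_pos: [0.4638, 0.2251, 0.1994]
ee_rot: [[0.125, 0.992, -0.003], [0.992, -0.125, -0.001], [-0.002, -0.003, -1.0]]
force: [0.9, 0.4, -0.1]
width: 0.19
```

Request:
jog_arm(deltas=[0, 0, 0.1, 0.08, -1, 0, 0, 0, 0, 0.1, 0.08, -1, 0, 0, 0, 0, 0.1, 0.08, -1, 0, 0, 0, 0, 0.1, 0.08, -1, 0, 0, 0, 0, 0.1, 0.08, -1, 0, 0])

```text
t: 6.25
ee_pos: [0.4717, 0.1253, 0.1996]
ee_rot: [[0.075, 0.997, -0.004], [0.997, -0.075, -0.001], [-0.001, -0.003, -1.0]]
force: [-0.4, -0.6, -0.9]
width: 0.181
```

Request:
jog_arm(deltas=[0, 0, 0.1, 0.08, -1, 0, 0, 0, 0, 0.1, 0.08, -1, 0, 0, 0, 0, 0.1, 0.08, -1, 0, 0, 0, 0, 0.1, 0.08, -1, 0, 0, 0, 0, 0.1, 0.08, -1, 0, 0])

```text
t: 6.75
ee_pos: [0.4796, 0.0255, 0.1996]
ee_rot: [[0.025, 1.0, -0.004], [1.0, -0.025, 0.0], [0.0, -0.004, -1.0]]
force: [0.8, -1.1, -0.8]
width: 0.185
```

Request:
jog_arm(deltas=[0, 0, 0.1, 0.08, -1, 0, 0, 0, 0, 0.1, 0.08, -1, 0, 0, 0, 0, 0.1, 0.08, -1, 0, 0, 0, 0, 0.1, 0.08, -0.6, 0, 0, 0, 0, 0.1, 0.08, -0.3, 0, 0])

```text
t: 7.25
ee_pos: [0.4878, -0.0525, 0.1997]
ee_rot: [[-0.023, 1.0, -0.003], [1.0, 0.023, 0.001], [0.001, -0.003, -1.0]]
force: [0.0, -0.2, 0.1]
width: 0.184
```

Request:
jog_arm(deltas=[0, 0, 0, 0, 0, 0, 0, 0, 0, 0, 0, 0, 0, 0, 0, 0, 0, 0, 0, 0, 0, 0, 0, 0, 0, 0, 0, 0, 0, 0, 0, 0, 0, 0, 0])

```text
t: 7.75
ee_pos: [0.4889, -0.0508, 0.2013]
ee_rot: [[-0.025, 1.0, 0.0], [1.0, 0.025, 0.0], [0.0, 0.0, -1.0]]
force: [-0.3, 0.2, 1.0]
width: 0.187
```

```bash
python3 - <<'E'
from h import *
st=ctrl.get_state();print(st['ee_pos'],st['ee_rot'],st['force'],st['moment'],st['width'])
c=cam('top');s=cam('side')
cv2.imwrite('pics/g.png',cv2.resize(cv2.cvtColor(c['img'],cv2.COLOR_RGB2BGR)[225:325,340:470],None,fx=6,fy=6))
cv2.imwrite('pics/h.png',cv2.resize(cv2.cvtColor(s['img'],cv2.COLOR_RGB2BGR)[170:390,220:380],None,fx=2.7,fy=2.7))
E
```

```text
[ 0.48889032 -0.05078484  0.20131508] [[-2.48639806e-02  9.99690843e-01  3.45717731e-05]
 [ 9.99690843e-01  2.48639793e-02  3.67596125e-05]
 [ 3.58886562e-05  3.54750753e-05 -9.99999999e-01]] [-0.28215748  0.22771174  1.04741429] [ 0.00552245  0.0564792  -0.02347008] 0.18672045124068679
```

View pics/g.png

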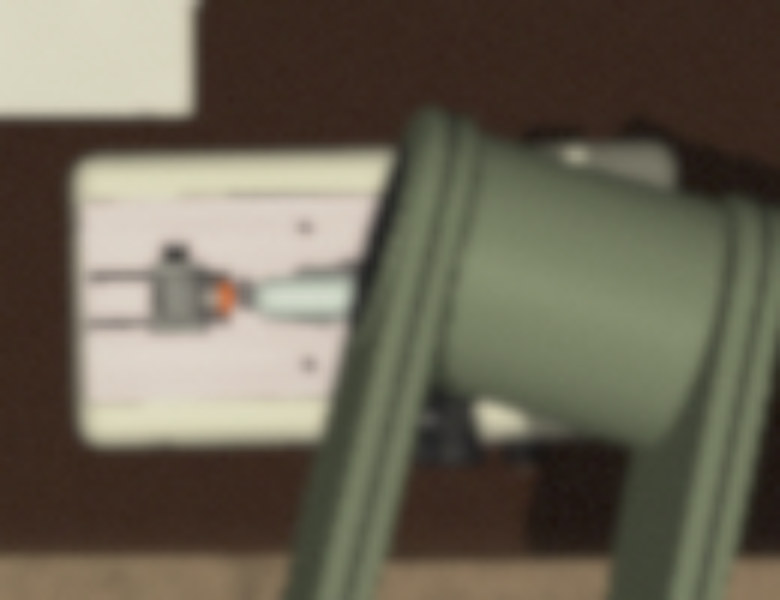

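View pics/h.png

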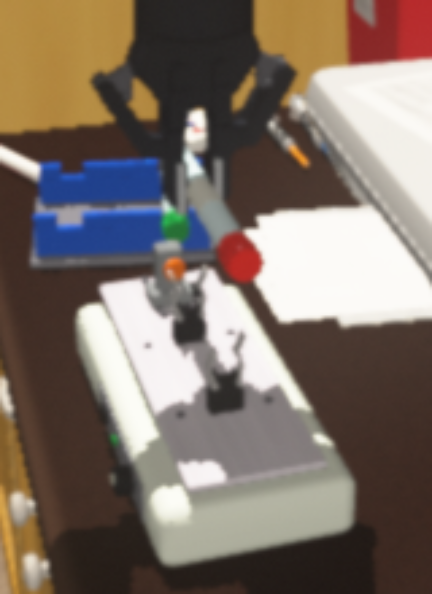

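```bash
python3 - <<'E'
from h import *
st=ctrl.get_state();e=st['ee_pos'];d=st['ee_rot'][:,0]
c=cam('top');s=cam('side')
g=e+[0,0,-.0057]
for y in(67,40,0,-23,-87,-100,-113):
    print(y,proj(c,g+d*y/1e3)[0].round(1),proj(s,g+d*y/1e3)[0].round(1))
# cap in side
hsv=cv2.cvtColor(s['img'],cv2.COLOR_RGB2HSV)
k=(((hsv[...,0]<8)|(hsv[...,0]>174))&(hsv[...,1]>140)&(hsv[...,2]>60)).astype(np.uint8);k[:240]=0;k[300:]=0;k[:,:290]=0;k[:,340:]=0
ys,xs=np.nonzero(k);print('cap px',xs.mean(),ys.mean(),xs.min(),xs.max(),ys.min(),ys.max())
im=s['img'];cv2.imwrite('pics/i.png',cv2.resize(cv2.cvtColor(im,cv2.COLOR_RGB2BGR)[195:285,265:335],None,fx=6.5,fy=6.5,interpolation=cv2.INTER_NEAREST))
t=c['img'].astype(int)
for v in range(266,284): print(v,t[v,378:402].min(1), )
E
```

```text
67 [381.6 274.9] [282.2 223. ]
40 [392.9 274.6] [285.8 228.7]
0 [409.6 274.3] [291.5 237.6]
-23 [419.3 274.1] [295.  243.1]
-87 [446.  273.6] [305.4 259.5]
-100 [451.4 273.5] [307.7 263.1]
-113 [456.8 273.4] [310.1 266.8]
cap px 308.0571428571429 265.3047619047619 301 316 256 274
266 [200 199 199 200 198 200 199 198 198 199 198 197 196 198 197 197 197 195
 194 191 184 166 125  76]
267 [199 199 198 197 198 198 197 197 198 198 198 196 195 194 194 194 193 191
 186 177 166 144 104  59]
268 [196 196 197 197 198 198 198 197 196 196 195 188 182 181 181 181 178 175
 163 146 130 111  75  43]
269 [184 191 194 195 196 196 195 194 195 193 185 171 156 151 153 152 149 144
 131 116 101  82  54  33]
270 [157 177 181 185 189 190 187 185 184 180 168 151 135 130 130 128 128 127
 123 116 103  75  49  33]
271 [126 146 150 158 173 175 172 168 168 167 161 153 148 147 147 147 148 148
 148 141 120  84  48  39]
272 [ 94 116 120 128 147 162 168 172 175 175 176 175 175 174 174 174 175 174
 174 166 138  92  49  38]
273 [ 78  99 109 116 139 165 181 189 192 195 196 195 195 196 194 195 195 194
 192 179 147  94  49 
[... 334 characters left out ...]
 177 172 169 166 163 162 159 156 153 153 151 150 153 155
 151 130  89  54  55  67]
278 [160 187 197 197 193 185 177 170 166 164 160 154 150 148 146 140 142 149
 149 126  84  55  59  69]
279 [181 193 197 199 197 194 190 187 186 182 182 178 176 176 171 165 165 170
 164 137  91  59  63  70]
280 [193 196 197 198 197 196 195 194 193 192 193 193 191 192 189 187 186 184
 171 138  91  64  66  66]
281 [197 197 198 197 196 196 196 196 196 196 194 194 194 194 193 192 191 187
 168 129  87  65  64  62]
282 [199 200 199 198 197 198 197 197 196 195 195 194 194 192 194 194 194 186
 161 119  78  62  61  61]
283 [200 201 200 200 199 199 199 198 197 197 197 195 192 188 191 195 192 182
 154 107  70  58  56  58]
```

View pics/i.png

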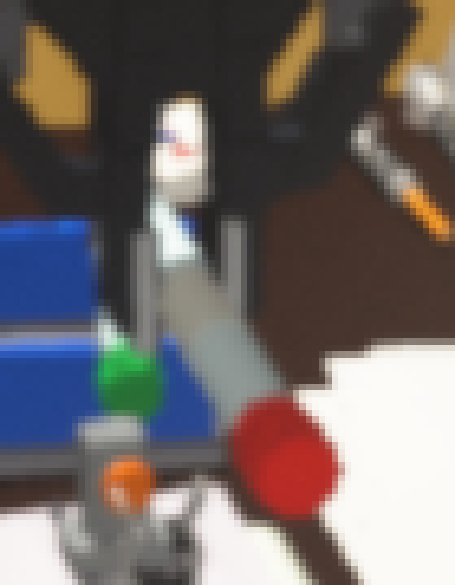

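Request:
jog_arm(deltas=[0, 0, 0, 0.08, -0.8, -0.5, 0, 0, 0, 0, 0, 0, -0.8, 0, 0, 0, 0, 0, 0, -1, 0, 0, 0, 0, 0, 0, -0.7, 0, 0, 0, 0, 0, 0, 0, 0])

```text
t: 8.45
ee_pos: [0.4886, -0.0667, 0.1391]
ee_rot: [[-0.024, 1.0, -0.005], [1.0, 0.024, 0.002], [0.002, -0.005, -1.0]]
force: [-0.1, -0.6, -0.4]
width: 0.184
```

Request:
jog_arm(deltas=[0, 0, 0, 0, 0, 0, 0, 0, 0, 0, 0, 0, 0, 0, 0, 0, 0, 0, 0, 0, 0, 0, 0, 0, 0, 0, 0, 0, 0, 0, 0, 0, 0, 0, 0])

```text
t: 8.95
ee_pos: [0.4908, -0.0674, 0.1418]
ee_rot: [[-0.024, 1.0, 0.001], [1.0, 0.024, -0.0], [-0.0, 0.001, -1.0]]
force: [-0.3, 1.3, 0.4]
width: 0.182
```

```bash
python3 - <<'E'
from h import *
st=ctrl.get_state();e=st['ee_pos'];d=st['ee_rot'][:,0];print(e,d,st['force'])
c=cam('top');s=cam('side')
g=e+[0,0,-.0057]
for y in(67,40,0,-23,-87,-100,-113):
    print(y,proj(c,g+d*y/1e3)[0].round(1),proj(s,g+d*y/1e3)[0].round(1))
hsv=cv2.cvtColor(s['img'],cv2.COLOR_RGB2HSV)
k=(((hsv[...,0]<8)|(hsv[...,0]>174))&(hsv[...,1]>140)&(hsv[...,2]>60)).astype(np.uint8);k[:255]=0;k[330:]=0;k[:,:290]=0;k[:,340:]=0
ys,xs=np.nonzero(k);print('cap px',xs.mean(),ys.mean(),xs.min(),xs.max(),ys.min(),ys.max())
# fit circle-ish
im=s['img'];cv2.imwrite('pics/j.png',cv2.resize(cv2.cvtColor(im,cv2.COLOR_RGB2BGR)[235:335,265:345],None,fx=6,fy=6,interpolation=cv2.INTER_NEAREST))
cv2.imwrite('pics/k.png',cv2.resize(cv2.cvtColor(c['img'],cv2.COLOR_RGB2BGR)[240:305,345:460],None,fx=6.5,fy=6.5,interpolation=cv2.INTER_NEAREST))
E
```

```text
[ 0.49084736 -0.06736224  0.14180043] [-2.40225006e-02  9.99711364e-01 -3.29674294e-04] [-0.28074794  1.3448008   0.35905192]
67 [385.9 274.2] [285.8 255.1]
40 [396.6 274. ] [289.4 261.5]
0 [412.6 273.7] [295.1 271.5]
-23 [421.8 273.5] [298.6 277.6]
-87 [447.3 273. ] [309.2 296. ]
-100 [452.5 272.9] [311.5 300. ]
-113 [457.7 272.8] [313.8 304.2]
cap px 312.2020725388601 302.01554404145077 306 319 293 310
```

View pics/j.png

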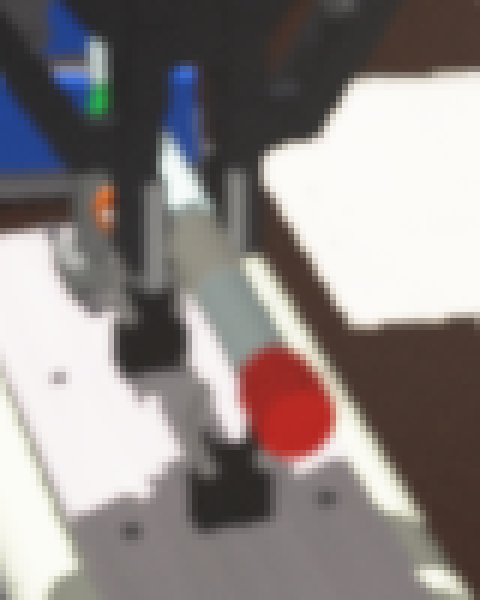

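View pics/k.png

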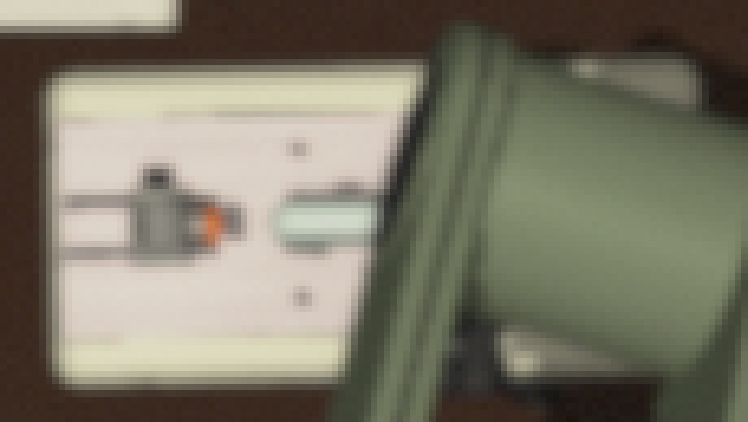

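```bash
python3 - <<'E'
from h import *
c=cam('top');g=c['img'].astype(float)
for u in (389,391,393,395,397): print(u,g[265:285,u].min(1).astype(int))
for u,v in((391,273.5),(397,273.4)):
    p=plane(c,[[u,v]],.136)[0];print(p, 'axis x there',0.49146-(p[1]+.0658)*np.tan(np.radians(1.33)))
E
```

```text
389 [196 199 196 189 170 151 161 180 194 196 183 161 146 158 183 193 194 195
 195 191]
391 [197 196 194 182 151 133 155 185 199 202 185 160 132 144 178 191 194 194
 190 172]
393 [198 196 194 183 153 133 155 184 200 202 187 157 129 134 167 188 192 193
 194 190]
395 [197 196 191 174 142 128 156 184 199 201 186 160 144 157 177 189 193 195
 195 195]
397 [197 192 178 146 119 124 155 185 199 202 186 164 157 179 193 194 194 194
 194 194]
[ 0.49099877 -0.0132563   0.136     ] axis x there 0.4902400902694705
[ 0.49132717 -0.02826797  0.136     ] axis x there 0.49058861699445505
```

Request:
jog_arm(deltas=[0, 0, 0, -0.02, 0, -0.2, 0, 0, 0, 0, 0, 0, -0.3, 0, 0, 0, 0, 0, 0, -0.3, 0, 0, 0, 0, 0, 0, -0.2, 0, 0, 0, 0, 0, 0, 0, 0], newtons=90)

```text
t: 9.6
ee_pos: [0.49, -0.0672, 0.1205]
ee_rot: [[-0.024, 1.0, -0.001], [1.0, 0.024, 0.0], [0.0, -0.001, -1.0]]
force: [1.1, 0.5, 0.2]
width: 0.178
```

Request:
jog_arm(deltas=[0, 0, 0, 0, 0, -0.05, 0, 0, 0, 0, 0, 0, -0.05, 0, 0, 0, 0, 0, 0, -0.05, 0, 0, 0, 0, 0, 0, -0.05, 0, 0, 0, 0, 0, 0, 0, 0])

```text
t: 10.1
ee_pos: [0.4908, -0.0675, 0.1182]
ee_rot: [[-0.024, 1.0, 0.001], [1.0, 0.024, -0.0], [-0.0, 0.001, -1.0]]
force: [-0.0, 0.9, 5.4]
width: 0.175
```

Request:
jog_arm(deltas=[0, 0, 0, 0, 0, -0.05, 0, 0, 0, 0, 0, 0, -0.05, 0, 0, 0, 0, 0, 0, -0.05, 0, 0, 0, 0, 0, 0, 0, 0, 0, 0, 0, 0, 0, 0, 0])

```text
t: 10.6
ee_pos: [0.4921, -0.0676, 0.1177]
ee_rot: [[-0.024, 1.0, 0.004], [1.0, 0.024, -0.001], [-0.001, 0.004, -1.0]]
force: [-4.2, 1.9, 17.6]
width: 0.177
```

```bash
python3 - <<'E'
from h import *
st=ctrl.get_state();print(st['ee_pos'],st['ee_rot'][2],st['force'],st['moment'])
E
```

```text
[ 0.4920761  -0.06756331  0.11767258] [-9.04534456e-04  4.20946501e-03 -9.99990731e-01] [-4.1998675   1.87839218 17.64273211] [0.40649242 0.45295818 0.00723384]
```

Request:
jog_arm(deltas=[0, 0, 0, -0.07, 0, 0, 0, 0, 0, 0, 0, 0, -0.05, 0, 0, 0, 0, 0, 0, 0, 0, 0, 0, 0, 0, 0, 0, 0, 0, 0, 0, 0, 0, 0, 0])

```text
t: 11.1
ee_pos: [0.4916, -0.068, 0.1166]
ee_rot: [[-0.024, 1.0, 0.006], [1.0, 0.024, -0.002], [-0.002, 0.006, -1.0]]
force: [-0.8, 0.1, 13.8]
width: 0.179
```

```bash
python3 - <<'E'
from h import *
st=ctrl.get_state();print(st['ee_pos'],st['ee_rot'][2],st['force'],st['moment'])
s=cam('side');c=cam('top')
cv2.imwrite('pics/l.png',cv2.resize(cv2.cvtColor(s['img'],cv2.COLOR_RGB2BGR)[235:335,265:345],None,fx=6,fy=6,interpolation=cv2.INTER_NEAREST))
cv2.imwrite('pics/m.png',cv2.resize(cv2.cvtColor(c['img'],cv2.COLOR_RGB2BGR)[240:305,345:460],None,fx=6.5,fy=6.5,interpolation=cv2.INTER_NEAREST))
E
```

```text
[ 0.49158522 -0.06797418  0.11659342] [-0.00181694  0.00641797 -0.99997775] [-0.79770282  0.10939429 13.81890441] [0.17290005 0.15790225 0.02512308]
```

View pics/l.png

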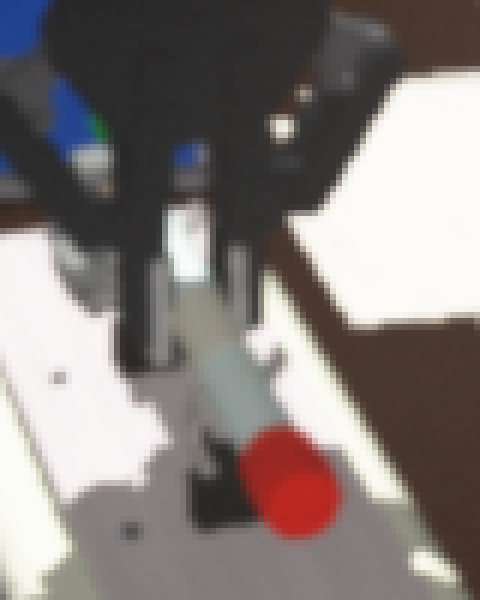

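View pics/m.png

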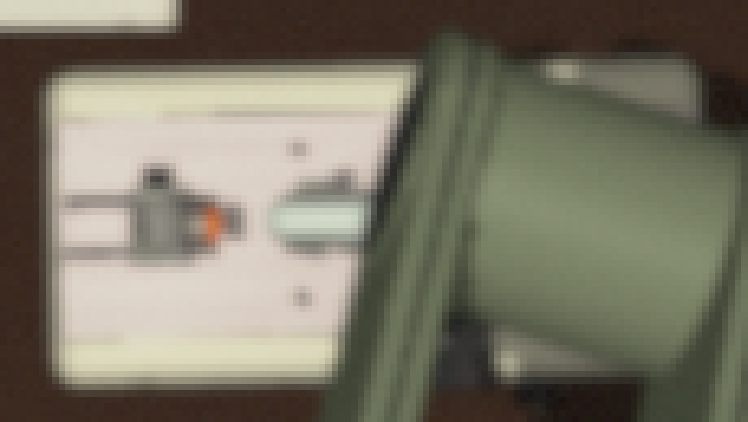

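Request:
jog_arm(deltas=[0, 0, 0, -0.01, 0, -0.05, 0, 0, 0, 0, -0.01, 0, -0.05, 0, 0, 0, 0, 0, 0, 0, 0, 0, 0, 0, 0, 0, 0, 0, 0, 0, 0, 0, 0, 0, 0])

```text
t: 11.7
ee_pos: [0.4906, -0.0682, 0.1137]
ee_rot: [[-0.024, 1.0, 0.005], [1.0, 0.024, -0.002], [-0.002, 0.005, -1.0]]
force: [0.2, -0.9, 9.4]
width: 0.177
```

Request:
jog_arm(deltas=[0, 0, 0, -0.01, 0, -0.05, 0, 0, 0, 0, -0.01, 0, -0.05, 0, 0, 0, 0, 0, 0, 0, 0, 0, 0, 0, 0, 0, 0, 0, 0, 0, 0, 0, 0, 0, 0])

```text
t: 12.2
ee_pos: [0.4898, -0.0681, 0.111]
ee_rot: [[-0.024, 1.0, 0.004], [1.0, 0.024, -0.002], [-0.002, 0.004, -1.0]]
force: [1.3, -1.0, 6.5]
width: 0.172
```

Request:
jog_arm(deltas=[0, 0, 0, 0, 0, -0.05, 0, 0, 0, 0, 0, 0, -0.05, 0, 0, 0, 0, 0, 0, 0, 0, 0, 0, 0, 0, 0, 0, 0, 0, 0, 0, 0, 0, 0, 0])

```text
t: 12.7
ee_pos: [0.4885, -0.0676, 0.1074]
ee_rot: [[-0.024, 1.0, 0.001], [1.0, 0.024, -0.001], [-0.001, 0.001, -1.0]]
force: [3.5, -1.3, 1.8]
width: 0.179
```

```bash
python3 - <<'E'
from h import *
st=ctrl.get_state();print(st['ee_pos'],st['ee_rot'][2],st['force'],st['moment'])
s=cam('side')
cv2.imwrite('pics/n.png',cv2.resize(cv2.cvtColor(s['img'],cv2.COLOR_RGB2BGR)[235:335,265:345],None,fx=6,fy=6,interpolation=cv2.INTER_NEAREST))
E
```

```text
[ 0.48848582 -0.06760234  0.1074368 ] [-7.15273940e-04  1.33199510e-03 -9.99998857e-01] [ 3.52704532 -1.33271515  1.80845632] [-0.27236399 -0.49391753  0.00313058]
```

View pics/n.png

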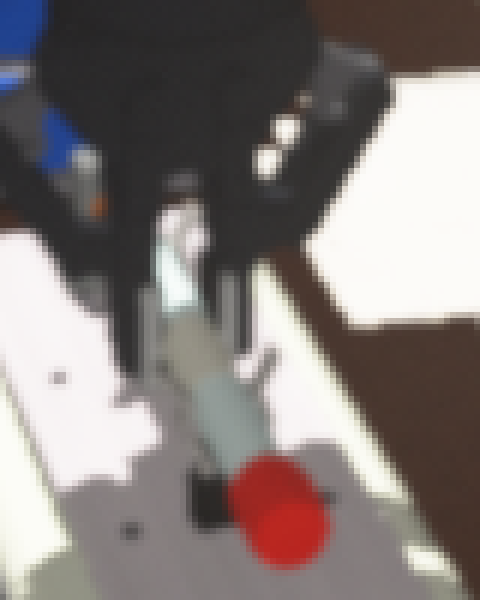

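```bash
python3 - <<'E'
from h import *
s=cam('side');c=cam('top')
a=cv2.cvtColor(s['img'],cv2.COLOR_RGB2BGR)[275:330,285:335]; a=cv2.resize(a,None,fx=8,fy=8,interpolation=cv2.INTER_CUBIC)
b=cv2.cvtColor(c['img'],cv2.COLOR_RGB2BGR)[255:295,370:415]; b=cv2.resize(b,None,fx=8,fy=8,interpolation=cv2.INTER_CUBIC)
b=cv2.copyMakeBorder(b,0,a.shape[0]-b.shape[0],0,0,cv2.BORDER_CONSTANT)
cv2.imwrite('pics/o.png',np.clip(np.hstack([a,b]).astype(float)*1.3,0,255))
m=np.array([.4902,-.0672,.098]);d=np.array([-.0235,.9997,0])
for y in(-60,-45,0,45,67): print(y,proj(s,m+d*y/1e3)[0],proj(c,m+d*y/1e3)[0])
E
```

```text
-60 [304.19987147 307.17849236] [433.53703597 273.56015242]
-45 [301.79910893 302.69619857] [427.72396383 273.67030223]
0 [294.98180061 289.96468559] [410.26808182 273.99745248]
45 [288.69076649 278.21154751] [392.79334084 274.31956426]
67 [285.7888751  272.78868781] [384.24564187 274.47517276][ WARN:0@2.762] global loadsave.cpp:1063 imwrite_ Unsupported depth image for selected encoder is fallbacked to CV_8U.
```

View pics/o.png

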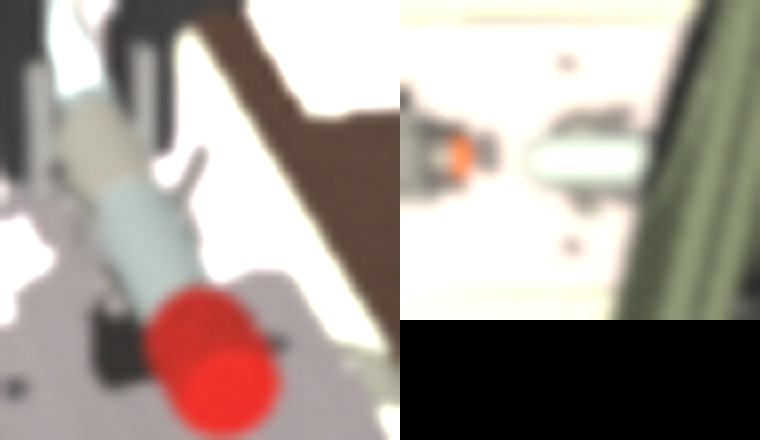

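Request:
jog_arm(deltas=[0, 0, 0, 0.06, 0, 0, 0, 0, 0, 0, 0, 0, -0.05, 0, 0, 0, 0, 0, 0, -0.05, 0, 0, 0, 0, 0, 0, 0, 0, 0, 0, 0, 0, 0, 0, 0])

```text
t: 13.35
ee_pos: [0.4888, -0.0669, 0.1048]
ee_rot: [[-0.024, 1.0, -0.001], [1.0, 0.024, 0.001], [0.001, -0.001, -1.0]]
force: [2.7, -0.3, -1.4]
width: 0.18
```

```bash
python3 - <<'E'
from h import *
st=ctrl.get_state();print(st['ee_pos'],st['ee_rot'][2],st['force'],st['moment'])
E
```

```text
[ 0.4888221  -0.06689223  0.104832  ] [ 7.02137328e-04 -6.43508349e-04 -9.99999546e-01] [ 2.70240076 -0.32539863 -1.42263402] [ 0.00680792 -0.5095154  -0.00776933]
```

Request:
jog_arm(deltas=[0, 0, 0, 0.05, 0, 0, 0, 0, 0, 0, 0, 0, -0.05, 0, 0, 0, 0, 0, 0, -0.05, 0, 0, 0, 0, 0, 0, 0, 0, 0, 0, 0, 0, 0, 0, 0])

```text
t: 13.85
ee_pos: [0.4903, -0.067, 0.1039]
ee_rot: [[-0.024, 1.0, 0.0], [1.0, 0.024, 0.0], [0.0, 0.0, -1.0]]
force: [0.5, 0.7, 5.2]
width: 0.177
```

```bash
python3 - <<'E'
from h import *
for i in range(2):
    st=ctrl.get_state();print(st['ee_pos'],st['ee_rot'][2],st['force'],st['moment'])
    c=cam('top')
E
```

```text
[ 0.49026803 -0.06702966  0.10388198] [ 4.36062174e-04  1.60001309e-04 -9.99999892e-01] [0.52319323 0.74383573 5.17401097] [ 0.26629186 -0.02433451 -0.00899453]
[ 0.49025395 -0.06703903  0.10388667] [ 4.46304758e-04  1.91992036e-04 -9.99999882e-01] [0.70178881 1.83883685 6.00642743] [ 0.29577173 -0.03251817  0.03451119]
```

Request:
jog_arm(deltas=[0, 0, 0, 0, 0, -0.05, 0, 0, 0, 0, 0, 0, -0.05, 0, 0, 0, 0, 0, 0, 0, 0, 0, 0, 0, 0, 0, 0, 0, 0, 0, 0, 0, 0, 0, 0])

```text
t: 14.45
ee_pos: [0.4906, -0.0671, 0.1035]
ee_rot: [[-0.025, 1.0, 0.0], [1.0, 0.025, 0.0], [0.0, 0.0, -1.0]]
force: [-3.2, 2.8, 16.6]
width: 0.178
```

```bash
python3 - <<'E'
from h import *
st=ctrl.get_state();print(st['ee_pos'],st['ee_rot'],st['force'],st['moment'])
s=cam('side');c=cam('top')
cv2.imwrite('pics/p.png',cv2.resize(cv2.cvtColor(s['img'],cv2.COLOR_RGB2BGR)[235:335,265:345],None,fx=6,fy=6,interpolation=cv2.INTER_CUBIC))
cv2.imwrite('pics/q.png',cv2.resize(cv2.cvtColor(c['img'],cv2.COLOR_RGB2BGR)[240:305,345:460],None,fx=6.5,fy=6.5,interpolation=cv2.INTER_CUBIC))
E
```

```text
[ 0.49057842 -0.0670522   0.10349571] [[-2.47186423e-02  9.99694339e-01  4.67083074e-04]
 [ 9.99694436e-01  2.47185665e-02  1.67358458e-04]
 [ 1.55761679e-04  4.71077223e-04 -9.99999877e-01]] [-3.18301307  2.80931951 16.62102806] [0.53498087 0.53868179 0.17497767]
```

View pics/p.png

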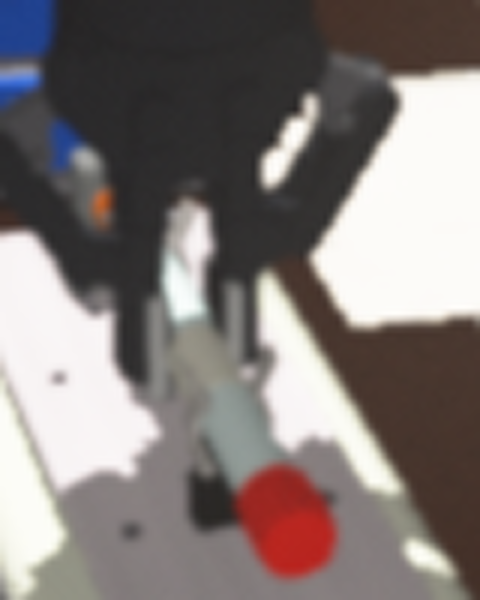

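View pics/q.png

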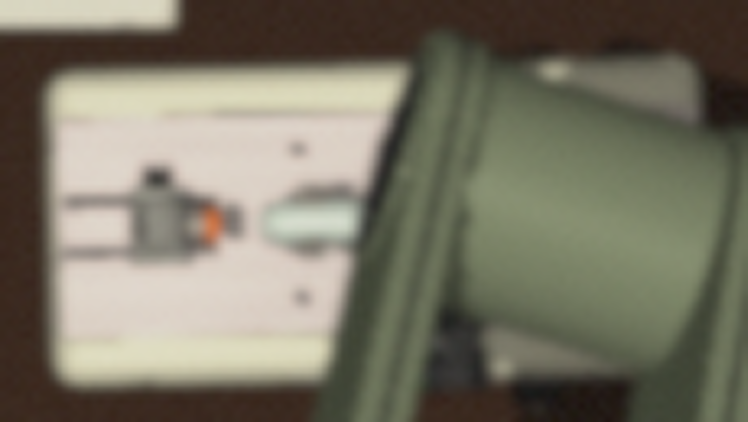

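Request:
jog_arm(deltas=[0, 0, 0, 0, 0, 0.05, 0, 0, 0, 0, 0, 0, 0.05, 0, 0, 0, 0, 0, 0, 0.02, 0, 0, 0, 0, 0, 0, 0, 0, 0, 0, 0, 0, 0, 0, 0])

```text
t: 15.05
ee_pos: [0.4904, -0.0671, 0.1037]
ee_rot: [[-0.024, 1.0, 0.001], [1.0, 0.024, 0.0], [0.0, 0.001, -1.0]]
force: [3.9, 2.7, 1.3]
width: 0.182
```

```bash
cat > bump.py <<'E'
from h import *
def st(): 
    s=ctrl.get_state();print(s['t'],s['ee_pos'].round(5),s['ee_rot'][2].round(4),s['force'].round(2),s['moment'].round(3))
def look(n):
    c=cam('top')
    a=c['img'][240:305,345:460]
    cv2.imwrite('pics/'+n,cv2.resize(cv2.cvtColor(a,cv2.COLOR_RGB2BGR),None,fx=6.5,fy=6.5,interpolation=cv2.INTER_CUBIC))
    g=c['img'].astype(float)
    print('R-B',(g[272:276,372:392,0]-g[272:276,372:392,2]).mean(0).astype(int))
    print('minc',g[273:275,372:392].min(2).mean(0).astype(int))
    # orange centroid & sums
    w=np.clip(g[266:282,370:386,0]-g[266:282,370:386,2]-25,0,None); xx=np.arange(370,386); print('orange u centroid',(w.sum(0)*xx).sum()/w.sum(),w.sum())
    return c
E
python3 -c "
from bump import *
st();look('r.png');st()"
```

```text
15.05 [ 0.49044 -0.06708  0.10367] [ 4.e-04  6.e-04 -1.e+00] [3.88 2.73 1.26] [ 0.393 -0.494  0.213]
R-B [ 11  13  18  33  71 111  92  43  18  16  19  22  21  15   9   8   9   8
   8   9]
minc [108 106 119 121 102  73  78 101 110 123 155 182 186 179 184 193 198 200
 201 200]
orange u centroid 377.16750418760466 1194.0
15.1 [ 0.49043 -0.06709  0.10368] [ 4.e-04  6.e-04 -1.e+00] [3.38 3.34 0.65] [ 0.398 -0.583  0.184]
```

Request:
jog_arm(deltas=[0, 0, 0, 0.03, 0.1, 0, 0, 0, 0, 0, 0, 0.1, 0, 0, 0, 0, 0, 0, 0.1, 0, 0, 0, 0, 0, 0, 0, 0, 0, 0, 0, 0, 0, 0, 0, 0])

```text
t: 15.6
ee_pos: [0.4905, -0.0637, 0.1038]
ee_rot: [[-0.025, 1.0, -0.001], [1.0, 0.025, -0.005], [-0.005, -0.001, -1.0]]
force: [0.8, -6.5, 1.4]
width: 0.181
```

```bash
python3 -c "
from bump import *
st();look('r1.png');st()"
```

```text
15.6 [ 0.49049 -0.06371  0.10376] [-4.8e-03 -9.0e-04 -1.0e+00] [ 0.77 -6.47  1.44] [-0.999 -0.154  0.13 ]
R-B [ 11  13  18  33  71 112  92  43  18  16  17  17  12   9   8   8   8   8
   8   9]
minc [108 107 119 121 102  72  78 101 110 122 147 170 181 187 195 199 202 201
 201 201]
orange u centroid 377.1692946058091 1205.0
15.65 [ 0.49048 -0.06371  0.10375] [-4.8e-03 -9.0e-04 -1.0e+00] [ 0.71 -6.47  1.16] [-0.987 -0.131  0.128]
```

View pics/r1.png

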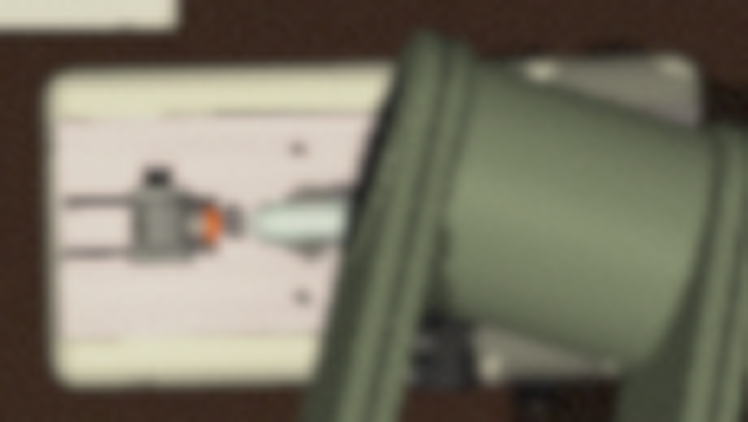

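Request:
jog_arm(deltas=[0, 0, 0, 0, 0.07, 0, 0, 0, 0, 0, 0, 0.07, 0, 0, 0, 0, 0, 0, 0.07, 0, 0, 0, 0, 0, 0, 0.07, 0, 0, 0, 0, 0, 0, 0.0, 0, 0])

```text
t: 16.15
ee_pos: [0.4904, -0.0583, 0.1037]
ee_rot: [[-0.025, 1.0, -0.001], [1.0, 0.025, -0.005], [-0.005, -0.001, -1.0]]
force: [1.2, -7.6, 0.2]
width: 0.182
```

```bash
python3 -c "
from bump import *
st();look('r2.png');st()"
```

```text
16.15 [ 0.49038 -0.05833  0.10374] [-0.0053 -0.0012 -1.    ] [ 1.2  -7.57  0.19] [-1.096 -0.084  0.145]
R-B [ 11  13  18  33  71 112  92  43  16  10   9   9   9   9   8   8   8   8
   8   9]
minc [108 107 119 121 103  74  79 101 116 139 167 185 196 200 202 201 202 201
 200 200]
orange u centroid 377.16333333333336 1200.0
16.2 [ 0.49037 -0.05831  0.10375] [-0.0052 -0.0013 -1.    ] [ 0.49 -7.33  2.49] [-1.157 -0.077  0.156]
```

View pics/r2.png

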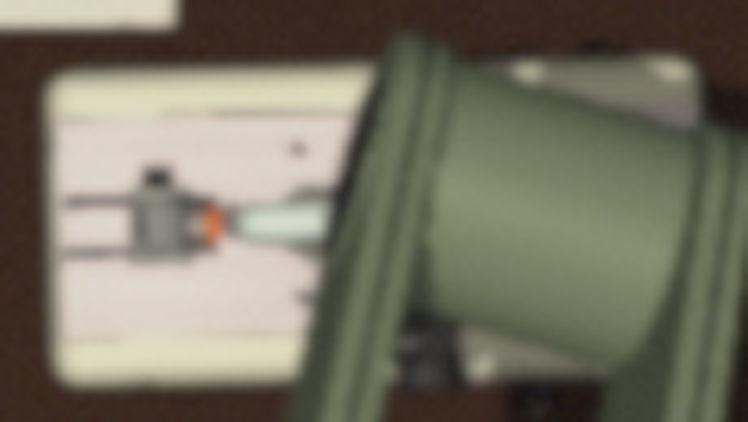

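Request:
jog_arm(deltas=[0, 0, 0, 0, 0.04, 0, 0, 0, 0, 0, 0, 0.04, 0, 0, 0, 0, 0, 0, 0.04, 0, 0, 0, 0, 0, 0, 0.0, 0, 0, 0, 0, 0, 0, 0.0, 0, 0])

```text
t: 16.7
ee_pos: [0.4903, -0.0561, 0.1038]
ee_rot: [[-0.025, 1.0, -0.001], [1.0, 0.025, -0.006], [-0.005, -0.001, -1.0]]
force: [0.5, -7.6, 1.5]
width: 0.182
```

```bash
python3 -c "
from bump import *
st();look('r3.png');st()"
```

```text
16.7 [ 0.49032 -0.0561   0.10376] [-0.0055 -0.0014 -1.    ] [ 0.5  -7.65  1.52] [-1.157 -0.068  0.152]
R-B [ 11  13  18  33  72 111  92  41  13   9   8   9   8   9   8   8   7   8
   8   9]
minc [108 107 120 121 103  75  79 109 136 164 184 194 200 201 202 202 202 202
 201 200]
orange u centroid 377.1464435146444 1195.0
16.75 [ 0.49033 -0.05612  0.10376] [-0.0055 -0.0014 -1.    ] [ 1.25 -7.92  2.22] [-1.19  -0.011  0.159]
```

View pics/r3.png

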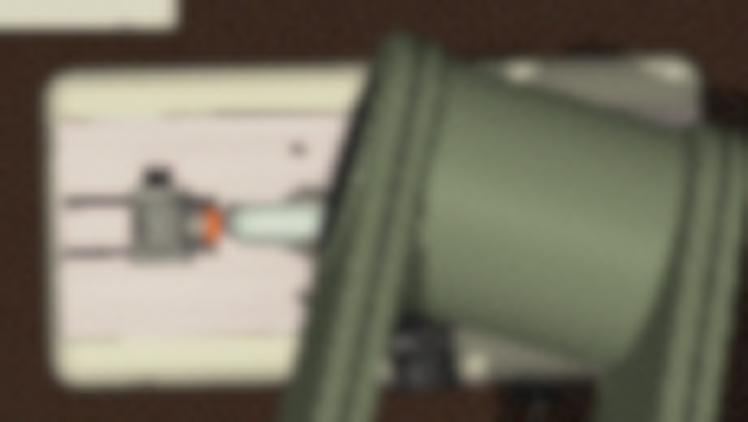

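Request:
jog_arm(deltas=[0, 0, 0, 0, 0.03, 0, 0, 0, 0, 0, 0, 0.03, 0, 0, 0, 0, 0, 0, 0, 0, 0, 0, 0, 0, 0, 0.0, 0, 0, 0, 0, 0, 0, 0.0, 0, 0])

```text
t: 17.25
ee_pos: [0.4903, -0.055, 0.1038]
ee_rot: [[-0.025, 1.0, -0.001], [1.0, 0.025, -0.006], [-0.006, -0.001, -1.0]]
force: [0.2, -7.9, 1.2]
width: 0.182
```

```bash
python3 -c "
from bump import *
st();look('r4.png');st()"
```

```text
17.25 [ 0.4903  -0.05499  0.10375] [-0.0056 -0.0015 -1.    ] [ 0.15 -7.85  1.16] [-1.219  0.023  0.134]
R-B [ 11  13  18  33  71 112  92  40  13   9   8   8   8   8   8   8   8   8
   8   8]
minc [108 106 118 121 104  74  79 109 140 169 189 196 200 201 202 202 202 201
 201 196]
orange u centroid 377.14285714285717 1183.0
17.3 [ 0.49028 -0.05498  0.10373] [-0.0056 -0.0015 -1.    ] [-0.37 -8.44  1.95] [-1.24  -0.055  0.163]
```

Request:
jog_arm(deltas=[0, 0, 0, 0, 0.03, 0, 0, 0, 0, 0, 0, 0.03, 0, 0, 0, 0, 0, 0, 0, 0, 0, 0, 0, 0, 0, 0.0, 0, 0, 0, 0, 0, 0, 0.0, 0, 0])

```text
t: 17.8
ee_pos: [0.4903, -0.0538, 0.1038]
ee_rot: [[-0.025, 1.0, -0.001], [1.0, 0.025, -0.006], [-0.006, -0.002, -1.0]]
force: [0.8, -7.6, 1.5]
width: 0.178
```

```bash
python3 -c "
from bump import *
st();look('r5.png');st()"
```

```text
17.8 [ 0.49028 -0.05383  0.10375] [-0.0057 -0.0015 -1.    ] [ 0.77 -7.6   1.5 ] [-1.198 -0.054  0.165]
R-B [ 11  13  18  33  71 111  88  36  12   8   8   8   8   8   8   8   8   8
   9   8]
minc [108 107 119 122 104  74  87 125 157 180 193 200 202 201 202 202 202 202
 200 192]
orange u centroid 377.10558464223385 1146.0
17.85 [ 0.49026 -0.05383  0.10372] [-0.0057 -0.0016 -1.    ] [ 0.34 -8.58  2.06] [-1.284 -0.033  0.123]
```

Request:
jog_arm(deltas=[0, 0, 0, 0, 0.025, 0, 0, 0, 0, 0, 0, 0.025, 0, 0, 0, 0, 0, 0, 0, 0, 0, 0, 0, 0, 0, 0.0, 0, 0, 0, 0, 0, 0, 0.0, 0, 0])

```text
t: 18.35
ee_pos: [0.4903, -0.0529, 0.1037]
ee_rot: [[-0.025, 1.0, -0.001], [1.0, 0.025, -0.006], [-0.006, -0.002, -1.0]]
force: [-0.1, -9.2, 2.3]
width: 0.183
```

```bash
python3 -c "
from bump import *
st();look('r6.png');st()"
```

```text
18.35 [ 0.49025 -0.05289  0.10374] [-0.0058 -0.0016 -1.    ] [-0.12 -9.2   2.29] [-1.273 -0.009  0.169]
R-B [ 11  13  17  33  72 112  87  34  12   8   8   8   8   8   8   9   8   8
   8   8]
minc [108 107 119 121 103  73  88 132 167 187 197 201 202 202 202 202 201 201
 197 178]
orange u centroid 377.0823838737949 1141.0
18.4 [ 0.49024 -0.05286  0.10373] [-0.0058 -0.0016 -1.    ] [ 0.48 -8.51  2.49] [-1.228 -0.004  0.104]
```

Request:
jog_arm(deltas=[0, 0, 0, 0, 0.025, 0, 0, 0, 0, 0, 0, 0.025, 0, 0, 0, 0, 0, 0, 0, 0, 0, 0, 0, 0, 0, 0.0, 0, 0, 0, 0, 0, 0, 0.0, 0, 0])

```text
t: 18.9
ee_pos: [0.4902, -0.0518, 0.1037]
ee_rot: [[-0.025, 1.0, -0.002], [1.0, 0.025, -0.006], [-0.006, -0.002, -1.0]]
force: [0.3, -9.2, 1.4]
width: 0.174
```

```bash
python3 -c "
from bump import *
st();look('r7.png');st()"
```

```text
18.9 [ 0.49021 -0.05183  0.10372] [-0.0057 -0.0017 -1.    ] [ 0.32 -9.17  1.37] [-1.267 -0.003  0.15 ]
R-B [ 11  13  18  33  72 111  85  33  11   8   9   8   9   9   8   8   8   8
   8   7]
minc [109 106 119 121 102  74  92 137 172 191 198 201 201 201 202 202 202 200
 192 163]
orange u centroid 377.0671378091873 1132.0
18.95 [ 0.49022 -0.05186  0.10373] [-0.0058 -0.0017 -1.    ] [ 0.49 -8.19  1.5 ] [-1.263 -0.006  0.117]
```

Request:
jog_arm(deltas=[0, 0, 0, 0, 0.02, 0, 0, 0, 0, 0, 0, 0.02, 0, 0, 0, 0, 0, 0, 0, 0, 0, 0, 0, 0, 0, 0.0, 0, 0, 0, 0, 0, 0, 0.0, 0, 0])

```text
t: 19.45
ee_pos: [0.4902, -0.0511, 0.1037]
ee_rot: [[-0.025, 1.0, -0.002], [1.0, 0.025, -0.006], [-0.006, -0.002, -1.0]]
force: [0.4, -9.0, 2.7]
width: 0.182
```

```bash
python3 -c "
from bump import *
st();look('r8.png');st()"
```

```text
19.45 [ 0.4902  -0.05106  0.10373] [-0.0058 -0.0017 -1.    ] [ 0.36 -9.04  2.71] [-1.31  -0.019  0.149]
R-B [ 11  13  18  33  72 106  77  30  11   8   8   8   8   8   8   8   8   8
   8   6]
minc [108 107 119 122 103  83 111 154 182 194 199 201 202 202 202 202 202 199
 185 148]
orange u centroid 377.01228733459357 1058.0
19.5 [ 0.49019 -0.05107  0.10373] [-0.0058 -0.0018 -1.    ] [-0.05 -8.66  2.37] [-1.272  0.015  0.117]
```

Request:
jog_arm(deltas=[0, 0, 0, 0, 0.02, 0, 0, 0, 0, 0, 0, 0.02, 0, 0, 0, 0, 0, 0, 0, 0, 0, 0, 0, 0, 0, 0.0, 0, 0, 0, 0, 0, 0, 0.0, 0, 0])

```text
t: 20.0
ee_pos: [0.4902, -0.0505, 0.1037]
ee_rot: [[-0.025, 1.0, -0.002], [1.0, 0.025, -0.006], [-0.006, -0.002, -1.0]]
force: [0.6, -9.6, 1.6]
width: 0.179
```

```bash
python3 -c "
from bump import *
st();look('r9.png');st()"
```

```text
20.0 [ 0.4902  -0.0505   0.10373] [-0.0062 -0.0018 -1.    ] [ 0.6  -9.61  1.65] [-1.366 -0.012  0.181]
R-B [ 11  13  18  34  73 104  72  28  10   9   8   8   8   9   8   9   8   8
   8   5]
minc [108 107 119 118 100  87 121 162 186 196 200 202 201 202 203 202 201 196
 173 128]
orange u centroid 376.9612403100775 1032.0
20.05 [ 0.49019 -0.05048  0.10372] [-0.0062 -0.0018 -1.    ] [ 0.52 -8.78  2.31] [-1.418  0.077  0.098]
```

View pics/r9.png

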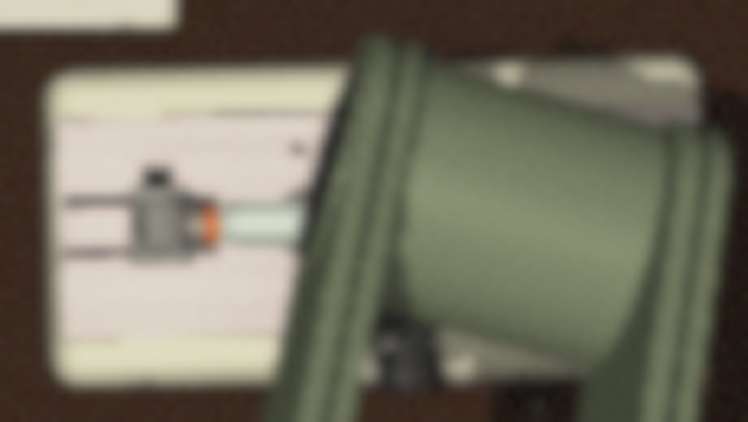

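Request:
jog_arm(deltas=[0, 0, 0, 0, 0.025, 0, 0, 0, 0, 0, 0, 0.025, 0, 0, 0, 0, 0, 0, 0, 0, 0, 0, 0, 0, 0, 0.0, 0, 0, 0, 0, 0, 0, 0.0, 0, 0])

```text
t: 20.55
ee_pos: [0.4902, -0.0497, 0.1037]
ee_rot: [[-0.025, 1.0, -0.002], [1.0, 0.025, -0.007], [-0.007, -0.002, -1.0]]
force: [0.2, -9.4, 2.5]
width: 0.182
```

```bash
python3 -c "
from bump import *
st();look('s1.png');st()"
```

```text
20.55 [ 0.49018 -0.04972  0.10373] [-0.0066 -0.0019 -1.    ] [ 0.15 -9.39  2.47] [-1.55   0.01   0.092]
R-B [11 14 22 45 87 98 56 20 10  8  8  8  8  8  8  9  9  8  6  5]
minc [108 106 115 108  83  81 124 167 188 198 201 202 202 201 202 201 200 192
 163 108]
orange u centroid 376.64424951267057 1026.0
20.6 [ 0.49018 -0.04971  0.10372] [-0.0066 -0.0018 -1.    ] [  0.04 -10.54   1.06] [-1.458  0.078  0.119]
```

Request:
jog_arm(deltas=[0, 0, 0, 0, 0.025, 0, 0, 0, 0, 0, 0, 0.025, 0, 0, 0, 0, 0, 0, 0, 0, 0, 0, 0, 0, 0, 0.0, 0, 0, 0, 0, 0, 0, 0.0, 0, 0])

```text
t: 21.1
ee_pos: [0.4902, -0.049, 0.1037]
ee_rot: [[-0.025, 1.0, -0.002], [1.0, 0.025, -0.007], [-0.007, -0.002, -1.0]]
force: [-0.6, -10.6, 1.0]
width: 0.179
```

```bash
python3 -c "
from bump import *
st();look('s2.png');st()"
```

```text
21.1 [ 0.49016 -0.04897  0.10373] [-0.0072 -0.0019 -1.    ] [ -0.56 -10.61   0.99] [-1.683  0.087  0.144]
R-B [11 14 25 56 99 94 44 15  9  8  8  8  8  8  8  8  8  7  5  4]
minc [108 106 115 103  75  81 129 170 190 198 201 202 202 202 202 201 196 179
 140  87]
orange u centroid 376.38063279002876 1043.0
21.15 [ 0.49016 -0.04898  0.10373] [-0.0072 -0.0019 -1.    ] [ -0.63 -10.71   0.74] [-1.641  0.072  0.127]
```

Request:
jog_arm(deltas=[0, 0, 0, 0, -0.05, 0, 0, 0, 0, 0, 0, -0.05, 0, 0, 0, 0, 0, 0, -0.02, 0, 0, 0, 0, 0, 0, 0.0, 0, 0, 0, 0, 0, 0, 0.0, 0, 0])

```text
t: 21.65
ee_pos: [0.4902, -0.0491, 0.1037]
ee_rot: [[-0.025, 1.0, -0.002], [1.0, 0.025, -0.003], [-0.003, -0.002, -1.0]]
force: [-0.9, -6.6, 3.5]
width: 0.179
```

```bash
python3 -c "
from bump import *
st();look('s3.png');st()"
```

```text
21.65 [ 0.49017 -0.04907  0.10371] [-0.0029 -0.0016 -1.    ] [-0.93 -6.6   3.45] [-0.971  0.189  0.174]
R-B [12 14 26 56 98 95 45 15  9  9  8  8  8  8  8  8  8  8  6  4]
minc [108 106 113 105  74  80 129 171 190 198 200 202 202 202 202 201 200 192
 165 112]
orange u centroid 376.38984674329504 1044.0
21.7 [ 0.49016 -0.04909  0.1037 ] [-0.0029 -0.0016 -1.    ] [-0.74 -7.74  4.12] [-0.994  0.236  0.122]
```

Request:
jog_arm(deltas=[0, 0, 0, 0, -0.05, 0.02, 0, 0, 0, 0, 0, -0.04, 0.02, 0, 0, 0, 0, 0, 0, 0, 0, 0, 0, 0, 0, 0.0, 0, 0, 0, 0, 0, 0, 0.0, 0, 0])

```text
t: 22.2
ee_pos: [0.4901, -0.0492, 0.1038]
ee_rot: [[-0.024, 1.0, -0.001], [1.0, 0.024, 0.0], [0.0, -0.001, -1.0]]
force: [0.4, -1.8, -4.1]
width: 0.181
```

```bash
python3 -c "
from bump import *
st();look('s4.png');st()"
```

```text
22.2 [ 0.49011 -0.04916  0.10381] [ 5.0e-04 -1.4e-03 -1.0e+00] [ 0.42 -1.76 -4.15] [-0.402 -0.282  0.19 ]
R-B [12 13 26 55 96 95 46 15  9  8  8  8  8  8  8  9  8  8  8  6]
minc [108 107 114 107  81  83 128 170 190 199 201 202 202 202 202 202 202 198
 185 149]
orange u centroid 376.42314990512335 1054.0
22.25 [ 0.49012 -0.04918  0.10382] [ 5.0e-04 -1.4e-03 -1.0e+00] [ 2.05 -2.28 -3.99] [-0.273 -0.252  0.156]
```

Request:
jog_arm(deltas=[0, 0, 0, 0, 0, -0.03, 0, 0, 0, 0, 0, 0, 0, 0, 0, 0, 0, 0, 0, 0, 0.25, 0, 0, 0, 0, 0, 0, 0.45, 0, 0, 0, 0, 0.0, 0, 0.6], newtons=20)

```text
t: 22.75
ee_pos: [0.491, -0.0493, 0.1042]
ee_rot: [[-0.024, 1.0, 0.001], [1.0, 0.024, 0.0], [0.0, 0.001, -1.0]]
force: [0.8, -0.3, 0.7]
width: 0.577
```

Request:
jog_arm(deltas=[0, 0, 0, 0, 0, 0, 0.6, 0, 0, 0, 0, 0, 0, 0.6, 0, 0, 0, 0, 0, 0.2, 0.6, 0, 0, 0, 0, 0, 0.5, 0.6, 0, 0, 0, 0, 0.0, 1, 0.6])

```text
t: 23.25
ee_pos: [0.4895, -0.0492, 0.1375]
ee_rot: [[-0.024, 1.0, -0.003], [1.0, 0.024, 0.001], [0.001, -0.003, -1.0]]
force: [0.3, 0.7, -0.3]
width: 0.599
```

Request:
jog_arm(deltas=[0, 0, 0, 0, 0, 1, 0.6, 0, 0, 0, 0, 0, 1, 0.6, 0, 0, 0, 0, 0, 1, 0.6, 0, 0, 0, 0, 0, 1, 0.6, 0, 0, 0, 0, 0.0, 1, 0.6])

```text
t: 23.75
ee_pos: [0.4908, -0.0495, 0.2397]
ee_rot: [[-0.024, 1.0, 0.001], [1.0, 0.024, -0.0], [-0.0, 0.001, -1.0]]
force: [-0.2, -0.3, -0.3]
width: 0.599
```

```bash
python3 -c "
from bump import *
st();c=look('t1.png');st()
s=cam('side');cv2.imwrite('pics/t2.png',cv2.resize(cv2.cvtColor(s['img'],cv2.COLOR_RGB2BGR)[235:335,265:345],None,fx=6,fy=6,interpolation=cv2.INTER_CUBIC))"
```

```text
23.75 [ 0.4908  -0.0495   0.23973] [-3.0e-04  1.2e-03 -1.0e+00] [-0.17 -0.28 -0.25] [-0.024  0.006  0.035]
R-B [11 14 25 54 95 94 46 16  9  8  8  8  8  9  8  8  8  8  9  9]
minc [108 105 113 105  81  82 128 169 189 196 198 201 199 200 200 200 200 200
 199 199]
orange u centroid 376.42488038277514 1045.0
23.8 [ 0.49305 -0.05004  0.24359] [-0.0024  0.0079 -1.    ] [1.26 0.75 2.82] [-0.051 -0.004 -0.099]
```

View pics/t1.png

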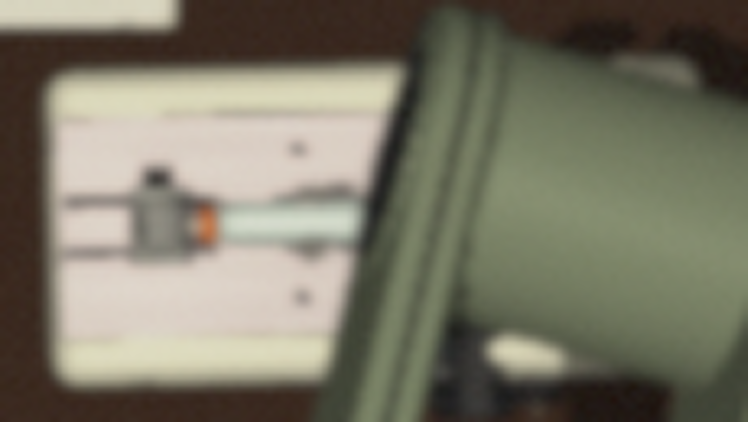

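View pics/t2.png

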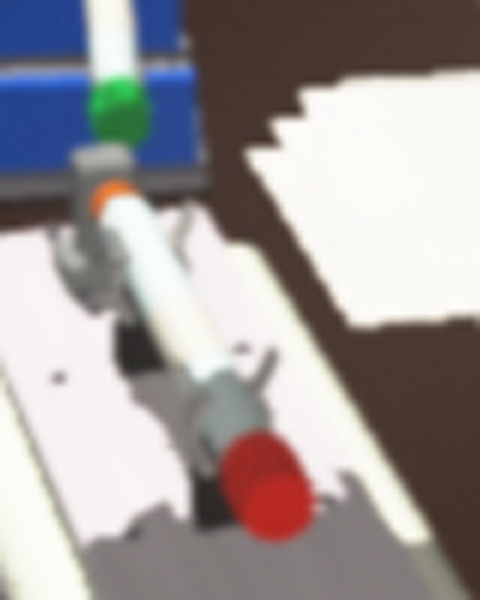

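Request:
jog_arm(deltas=[0, 0, 0, 0, 1, 0, 0.6, 0, 0, 0, 0, 1, 0, 0.6, 0, 0, 0, 0, 1, 0, 0.6, 0, 0, 0, 0, 1, 0, 0.6, 0, 0, 0, 0, 1, 0, 0.6])

```text
t: 24.35
ee_pos: [0.4901, 0.0513, 0.237]
ee_rot: [[-0.024, 1.0, -0.001], [1.0, 0.024, 0.0], [0.0, -0.001, -1.0]]
force: [-0.1, 0.2, 0.2]
width: 0.597
```

Request:
jog_arm(deltas=[0, 0, 0, 0, 1, 0, 0.6, 0, 0, 0, 0, 1, 0, 0.6, 0, 0, 0, 0, 1, 0, 0.6, 0, 0, 0, 0, 1, 0, 0.6, 0, 0, 0, 0, 0.5, 0, 0.6])

```text
t: 24.85
ee_pos: [0.4901, 0.1418, 0.2371]
ee_rot: [[-0.025, 1.0, -0.001], [1.0, 0.025, 0.0], [0.0, -0.001, -1.0]]
force: [0.3, 0.0, -0.2]
width: 0.598
```

Request:
jog_arm(deltas=[0, 0, 0, 0, 0, 0, 0.6, 0, 0, 0, 0, 0, 0, 0.6, 0, 0, 0, 0, 0, 0, 0.6, 0, 0, 0, 0, 0, 0, 0.6, 0, 0, 0, 0, 0, 0, 0.6])

```text
t: 25.35
ee_pos: [0.4908, 0.1399, 0.2379]
ee_rot: [[-0.023, 1.0, 0.0], [1.0, 0.023, -0.0], [-0.0, 0.0, -1.0]]
force: [0.2, -0.2, 0.4]
width: 0.604
```

```bash
python3 -c "
from bump import *
st();c=look('u1.png')
g=c['img'].astype(float)
for u in range(384,436,6):
    col=g[266:283,u].min(1).astype(int); print(u,col)
hsv=cv2.cvtColor(c['img'],cv2.COLOR_RGB2HSV)
k=((hsv[...,0]<8)|(hsv[...,0]>174))&(hsv[...,1]>120)&(hsv[...,2]>60); k[:,:425]=0;k[:,465:]=0;k[:255]=0;k[292:]=0
ys,xs=np.nonzero(k);print('cap',xs.mean(),ys.mean(),xs.min(),xs.max(),ys.min(),ys.max(),plane(c,[[xs.mean(),ys.mean()]],.098))
s=cam('side')
hsv=cv2.cvtColor(s['img'],cv2.COLOR_RGB2HSV);k=((hsv[...,0]<8)|(hsv[...,0]>174))&(hsv[...,1]>120)&(hsv[...,2]>60);k[:290]=0;k[340:]=0;k[:,:290]=0;k[:,330:]=0
ys,xs=np.nonzero(k);print('side cap',xs.mean(),ys.mean())
e=np.array([.4902,-.049,.098]);d=np.array([-.0242,.9997,0]);print(proj(s,e-d*.1),proj(c,e-d*.1))
"
```

```text
25.35 [0.49082 0.1399  0.23792] [-1.e-04  0.e+00 -1.e+00] [ 0.15 -0.16  0.4 ] [-0.045 -0.012  0.028]
R-B [ 7  9 14 27 50 53 28 10  5  4  4  4  3  3  3  4  4  4  4  4]
minc [ 69  74  79  71  52  49  73  93 103 108 110 110 111 112 112 111 110 110
 110 109]
orange u centroid 376.58032786885246 305.0
384 [105 104 104 104 101  99 104 110 113 108 101  98 109 123 132 126 120]
390 [103 102  95  83  80  91 102 109 112 108  97  93 121 162 182 188 190]
396 [104 102 102 100  95  96 103 111 112 106 103 117 150 175 187 191 192]
402 [103 102 104 101  96  97 104 109 109 107 110 136 168 182 187 189 190]
408 [103 102 102  99  91  91  93  96  96  95  91  95 100 103 102 102 104]
414 [101 103 104  99  91  90  94  97  95  94  93  91 100 103 102 102 104]
420 [179 178 175 160 143 155 175 187 184 172 151 125 119 115 108 105 106]
426 [175 164 141 117 120 148 179 193 190 173 145 125 140 164 181 185 185]
432 [165 141 125 125 139 162 184 193 189 174 154 137 148 170 180 184 186]
cap 442.8918918918919 272.44594594594594 438 448 269 276 [[ 0.49458365 -0.15135036  0.098     ]]
side cap 308.87168141592923 315.46017699115043
[[308.09704023 313.87652118]] [[441.97590198 273.20551021]]
```

View pics/u1.png

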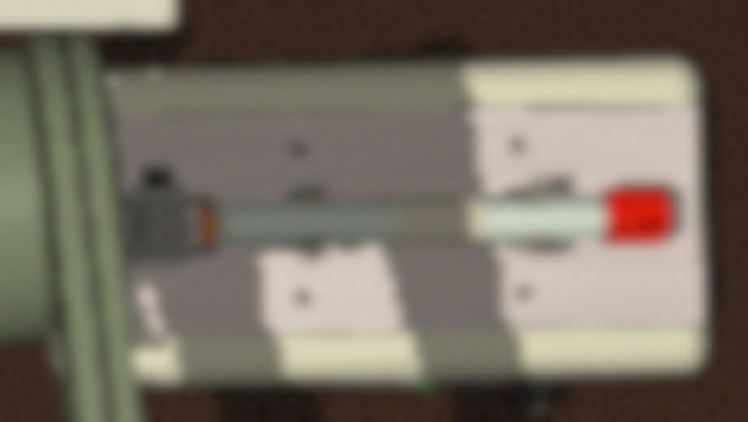

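```bash
python3 -c "
from h import *
print(ctrl.close_job())"
```

```text
the job is handed in; nothing more can be done
None
```

I moved the red-capped tube from the rest into both mixer clips, cap away from the bumper, and slid it against the orange bumper. I then let go and handed the job in at about 25.4 s of the 72 s. No verdict was reported.

- **Snapping in:** I gripped the tube about 23 mm from its centre towards the bottom. It met the clip lips at 14–18 N and settled at the expected height. A final push of 16.6 N moved it only 0.4 mm, so it was on the hard seats. The top picture still showed a gap to the bumper at that point.
- **Sliding:** Friction was about 7–9 N. I felt contact at about y = -0.0508 and pushed roughly 1.8 mm past it. The measured force peaked at 10.7 N, and I eased it off before opening the gripper.
- **Last checks:** With the arm clear and reading almost no force, the tube lies straight in both clips, and the orange disc stayed displaced after release. The pictures put the bumper at about 1.3–1.8 mm pressed in, which agrees with the arm reading. The green-capped tube looked undisturbed in the side picture.
- **Disagreements:** The two cameras differ by about 3 mm along the tube, and there is an offset of about 1 mm between the cameras and the arm. I handled this by measuring relative positions and by feel. How far the bumper is pressed in is therefore an estimate, not a direct reading.

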